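# Tighten the bearing cap of a dough roller with a T-handled hex key

## Robot

A 6-joint arm with a two-finger parallel gripper is mounted at the origin on a cart in front of the work surface, level with it; the furniture and walls round the work are solid. World frame = base frame: x ahead of the robot, y to its left, z up, the work surface at z = 0. Lengths are in m, angles in rad, forces in N, time in s.
With the tool pointing down it reaches from about 0.35 to 0.775 m from the base axis. Payload 5.5 kg.
Tool frame: the origin (TCP) lies midway between the tips of the shut fingers; the grasp point (between the pads) lies 19 mm behind it; x points along the fingers, y is the direction in which the jaws open and shut, and the axes are right-handed (so a half turn about x gives the same grasp; the last joint's range is limited). The gripper opens to 85 mm and grips with 20 to 120 N. Pads are 22 mm wide; open, the fingers measure 114 mm over their backs; the gripper's body (76 mm by 85 mm) begins 54 mm behind the grasp point. The pads swing forward as they close: fully open they stand 13 mm farther back than shut.
Start: joints at [-1.3, 0.313, 0.046, 1.304, 0, 1.431], TCP at [0.23, -0.527, 0.193] pointing down, gripper open.
Joint ranges: [-2.76, 2.76], [-0.86, 1.69], [-1.03, 1.26], [-2.2, 2.34], [-1.47, 1.5], [-3.14, 3.14]. Speed limits (rad/s): [2.57, 2.57, 3.14, 3.14, 3.14, 3.14].

## Interface

Orientations are given as a unit quaternion [w, x, y, z].
In Python, from workcell import env, optics, order, models gives the robot as it stands. The module is installed in compiled form; this text tells all that it offers.
- The arm moves only by the tool servo_tool, never from a script. Its argument "moves" is a list of rows, each a list of 5 numbers: the shift along the tool's x, y, z in cm, then the turn about the tool's x in rad, then the closure, from -1 (fully open) to 1 (shut). A call has exactly 10 rows; each row shifts and turns the commanded pose from where the row before left it, along the tool's axes as they then stand; what a row does not reach is not made up. A row lasts 1/8 s, in which the tool goes at most 62.5 mm and 10.7 degrees, less where a joint would pass 70% of its speed; a pose out of reach is approached as far as the arm can. A call is refused whole if a number of a shift passes 6.25 or a number of a turn 0.188, either way. A call with a gripper value outside its range is refused whole. The fingers move at their own pace and stop on an object; "grip_force" is the grip in N (left out, the last holds). Time passes only in rows, so rows that do not move let the fingers close, or fill a call up. It gives the time, the measured TCP pose, the force and the opening at its end, in the units of the state.
- env.get_state(): the state, without advancing time (a new reading comes with each control period).
- optics.read_camera(name): name is "scene" or "top" or "wrist"; returns a dict with "pixels" (480x640x3 uint8, blue, green, red), "vertical_fov" (degrees; the focal length in pixels is half the picture's height over the tangent of half this angle, whatever the lens; pixels are square), "cx", "cy" (the principal point, pixels), "extrinsics" (4x4, takes a point from world to camera coordinates). Camera axes: x right, y up, looking along -z (the intrinsics and any distortion apply to the point x, -y, -z); pixel columns grow to the right and rows downward; lengths in m; the calibration is good to about 2 mm. A picture is of the moment at which its call begins. There is no depth.
- order.hand_in(): hands the job in, once; it reports no verdict.
Trained networks look in a picture, given as the dict that the camera call returned (one of the last four; its "shot" number tells which), for a name from the list of things; names that differ only in an ending like _2 or _b are one class to them, and where a whole thing is asked for, a point or a joint stands for the part that bears it (a point fixed in the world has none). Each returns a list of dicts, best first, with "conf" (0 to 1); they miss things now and then, are a little off and sometimes report something else, mostly with a low value. They report only what shows in the picture. A call takes as long as a camera call. They do not tell look-alikes from the thing itself.
- models.outline_of(name, picture): "pixels" (480x640 bool, what is visible of it) and "location" ([column, row] in pixels, amid what is visible of it).
- models.pinpoint(name, picture): "location" ([column, row] in pixels: a listed point, or the origin of a listed thing).
The state is a dict: "clock": time; "joint_pos": joint angles; "qvel": joint speeds; "tau": joint torques, N m; "tcp_pos": TCP position; "orientation": TCP orientation; "wrist_force": force on the tool from outside, world axes, zero at the start; "ft_torque": the same for the moment, N m; "finger_gap": finger opening in m.
Only numpy, scipy, OpenCV 4.12 (cv2) and the standard library are available. Lean on these libraries where they do the work, as an engineer would, in place of code of your own. Each camera call takes 0.05 s, during which the arm holds its last target.

## Task

The bearing cap of the dough roller is loose. Take the T-handled hex key from its stand and, pressing only lightly, find the fit and seat it fully home in the hexagon socket of the cap screw before turning the screw; then tighten it clockwise until the cap is fully down and you feel the stop, without forcing it. Pull the key out, put it back upright on the bottom of its stand's hole, and leave the other things alone.

Things in the scene. Friction and masses are not known exactly. Their poses are not given: they have to be found in the camera images.
- dough_roller: fixed to the worktop: wooden base 130 x 210 x 16 mm, steel roller 42 mm thick along its y axis, two white bearing pedestals, crank on its +y side; highest point is the screw, 94 to 99 mm. Origin: centre of the base's underside; z up. The screw is stiff: about 0.2 N m turns it, it stays where it is left; at the stop resistance rises steeply, 0.3 N m is tight.
- bearing_cap (a joint): travel of the loose white bearing cap (96 x 46 x 14 mm, with a round hump, on the roller's -y pedestal) in m: 0 to 0.0025 at the start, growing as it goes down; 0.005 at the screw's stop. Clockwise turning (seen from above) lowers the cap and the screw; between 0.6 and 1.2 rad are needed until the stop is felt.
- socket_mouth (a point): centre of the mouth of the cap screw's hexagon socket (moves down with the cap, does not turn with the screw); z up, x and y as the dough roller's. Steel screw head: upright cylinder 34 mm across, 19 mm high, top at this point; socket 17.8 mm across flats, 16 mm deep, flat floor. The angle of its flats is not given: any angle, repeating every 60 degrees.
- key_stand: wooden block 70 x 70 x 48 mm, fixed to the worktop, with one upright round hole 22 mm wide in the middle of its top, its edge bevelled by 3 mm. Origin: centre of the underside; z up.
- stand_floor (a point): centre of the floor of the stand's hole, 42 mm below its top.
- hex_key: the T-handled hex key, about 0.25 kg, 130 mm long, standing in the stand. Steel hexagonal shaft 17 mm across flats (two flats face its x axis), its last 2 mm a round nose 15 mm across, a collar 25 mm across 78 to 86 mm from the tip, and a black flat-sided crossbar on top: 92 mm along the key's y, 22 mm along x, 22 mm high. Origin: centre of the tip's end face; z up the shaft.
- key_tip (a point): centre of the key's end face (the same point as the key's origin).
- key_handle (a point): centre of the crossbar, 119 mm above the tip; axes as the key's.
- spice_jar: bystander: a spice jar, 47 mm wide, 98 mm high; origin at the centre of its underside.
- shaker: bystander: a shaker, 44 mm wide, 90 mm high; origin at the centre of its underside.
- teaspoon: bystander: a teaspoon lying flat, 137 mm long; origin at the centre of its underside.
- bottle_opener: bystander: a bottle opener with a white grip lying flat, 174 mm long; origin at the centre of its underside.
Not all that is in view belongs to the job. Several things have the shape of the hex_key; the one meant has the colours described above. There is more than one size of the key_stand; the one meant has the size given above.

How it is judged:
By the outcome, as a careful person would: the job done as asked, in the order asked, and still so for the second after the job is handed in, with the robot touching nothing.
It also fails if it takes over 72 s, if anything falls off the work surface, if the arm or the gripper's body presses on something with over 40 N, if the wrist force passes 120 N, or if a joint passes its speed limit or range.

## Working session

There is one attempt and no reset: what is moved stays moved. The work goes in short steps, Python scripts to look and compute and a tool call to move; the robot and the scene stay as the last step left them, time stands still between calls to the robot, and variables do not carry over. Pictures are saved under pics/ and viewed, and the job is handed in when it is done.

Besides the shell and the picture viewer there is one more tool, called after "Request:" in YAML: its name, and indented under it one key for each argument. servo_tool: Moves the arm, as the interface text tells. Its arguments: {"type":"object","properties":{"moves":{"type":"array"},"grip_force":{"type":"number"}},"required":["moves"]}

```bash
mkdir -p pics; cat > h.py <<'E'
import numpy as np, cv2
from workcell import env, optics, order, models
def shot(cam,name=None):
    p=optics.read_camera(cam)
    if name: cv2.imwrite('pics/'+name+'.png',p['pixels'])
    return p
E
python3 - <<'E'
from h import *
print(env.get_state())
for c in ('scene','top','wrist'):
    p=shot(c,c+'0'); print(c,{k:v for k,v in p.items() if k!='pixels'})
    for n in ('hex_key','key_stand','dough_roller'):
        print(n,[(np.round(d['location']),round(d['conf'],2)) for d in models.pinpoint(n,p)])
E
```

```text
{'clock': 0.0, 'joint_pos': array([-1.29958988e+00,  3.14026920e-01,  4.49919711e-02,  1.30352896e+00,
       -3.86884280e-06,  1.43116856e+00]), 'qvel': array([ 1.92643247e-04, -3.35691462e-04,  1.70347347e-03, -5.40612495e-05,
        6.37332021e-04, -3.94045387e-04]), 'tau': array([-3.03993456e-04, -4.80624104e+01,  2.98535067e+01,  1.94217620e-02,
       -2.32917830e-05, -1.23891809e-05]), 'tcp_pos': array([ 0.22946894, -0.52663669,  0.1915991 ]), 'orientation': array([-0.14360892, -0.69219784, -0.14485591,  0.69228274]), 'wrist_force': array([ 0.48827707, -0.13396905, -0.10547181]), 'ft_torque': array([-0.01643893,  0.02977789, -0.03442578]), 'finger_gap': 0.08511554148659559}
scene {'vertical_fov': 55.62706998287697, 'cx': 316.7925120907323, 'cy': 238.65399278863185, 'extrinsics': array([[-0.72652853, -0.68667359, -0.02521263,  0.47335767],
       [ 0.33767399, -0.38874792,  0.8572347 , -0.25155155],
       [-0.59844179,  0.61429182,  0.51430826, -0.83068841],
       [ 0.        ,  0.        ,  0.        ,  1.        ]]), 'shot': 1}
hex_key [(array([391., 258.]), 0.96), (array(
[... 446 characters left out ...]
      ]]), 'shot': 2}
hex_key [(array([197., 272.]), 0.66), (array([391., 299.]), 0.65)]
key_stand [(array([388., 298.]), 0.86), (array([329., 171.]), 0.67)]
dough_roller [(array([292., 265.]), 0.59)]
wrist {'vertical_fov': 68.44623668221661, 'cx': 318.5960078560387, 'cy': 241.52178659650122, 'extrinsics': array([[ 3.99400174e-01, -9.16776673e-01,  1.82888457e-04,
        -5.75302710e-01],
       [ 8.77884976e-01,  3.82399231e-01, -2.88251276e-01,
         3.64970955e-02],
       [ 2.64192109e-01,  1.15288165e-01,  9.57554786e-01,
        -3.79204056e-01],
       [ 0.00000000e+00,  0.00000000e+00,  0.00000000e+00,
         1.00000000e+00]]), 'shot': 3}
hex_key []
key_stand []
dough_roller []
```

View pics/scene0.png

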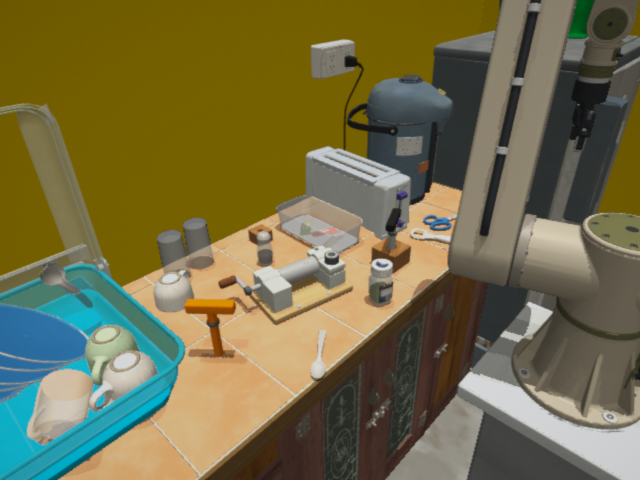

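View pics/top0.png

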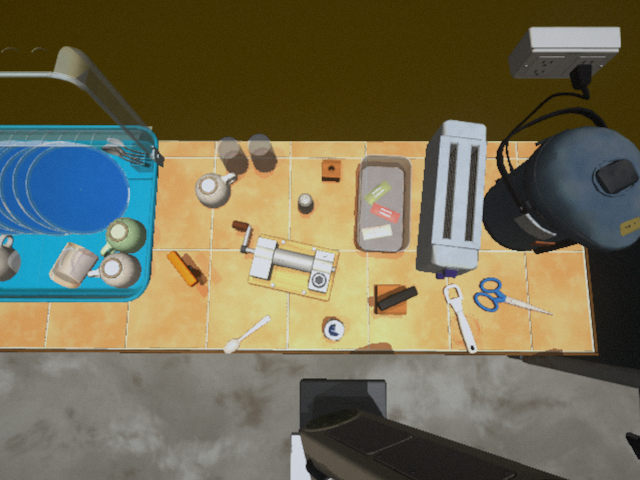

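View pics/wrist0.png

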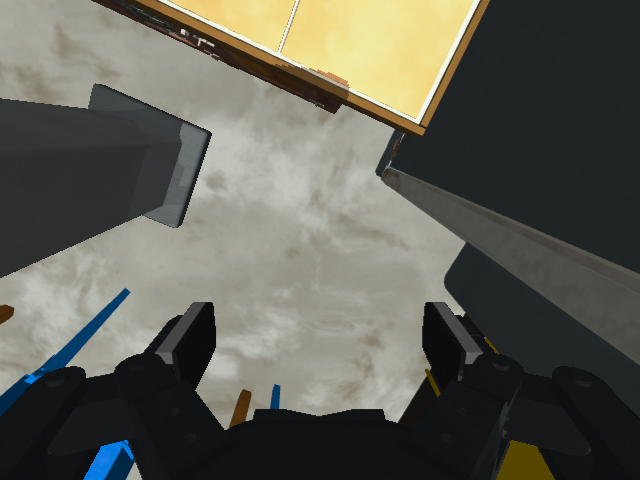

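```bash
cat >> h.py <<'E'
from scipy.spatial.transform import Rotation as R
def f_of(p): return 240/np.tan(np.radians(p['vertical_fov']/2))
def proj(p,X):
    X=np.atleast_2d(X); E=p['extrinsics']; c=X@E[:3,:3].T+E[:3,3]; f=f_of(p)
    return np.c_[p['cx']+f*c[:,0]/-c[:,2], p['cy']-f*c[:,1]/-c[:,2]]
def ray(p,uv):
    f=f_of(p); d=np.array([(uv[0]-p['cx'])/f,-(uv[1]-p['cy'])/f,-1]); E=p['extrinsics']
    d=E[:3,:3].T@d; o=-E[:3,:3].T@E[:3,3]; return o,d/np.linalg.norm(d)
def atz(p,uv,z):
    o,d=ray(p,uv); return o+d*(z-o[2])/d[2]
def tri(l):
    A=0;b=0
    for p,uv in l:
        o,d=ray(p,uv); M=np.eye(3)-np.outer(d,d); A=A+M; b=b+M@o
    X=np.linalg.solve(A,b); return X,[np.round(proj(p,X)[0]-uv,1) for p,uv in l]
def tool(s=None):
    s=s or env.get_state(); return s['tcp_pos'],R.from_quat(np.roll(s['orientation'],-1)).as_matrix()
E
python3 - <<'E'
from h import *
S=shot('scene');T=shot('top')
print(np.round(tool()[1],4))
for n in ('key_handle','key_tip','stand_floor','key_stand','socket_mouth','dough_roller','hex_key'):
    a=models.pinpoint(n,S);b=models.pinpoint(n,T)
    print(n,[(np.round(d['location'],1),round(d['conf'],2)) for d in a],[(np.round(d['location'],1),round(d['conf'],2)) for d in b])
    for x in a:
        for y in b:
            X,r=tri([(S,x['location']),(T,y['location'])])
            if max(np.abs(r).max(),0)<6: print('   ',np.round(X,4),r)
c=cv2.resize(S['pixels'][160:310,330:460],None,fx=4,fy=4,interpolation=cv2.INTER_CUBIC)
cv2.imwrite('pics/c1.png',c)
c=cv2.resize(T['pixels'][220:340,230:430],None,fx=4,fy=4,interpolation=cv2.INTER_CUBIC)
cv2.imwrite('pics/c2.png',c)
E
```

```text
[[ 1.000e-04  3.993e-01 -9.168e-01]
 [-1.000e-04 -9.168e-01 -3.993e-01]
 [-1.000e+00  1.000e-04  0.000e+00]]
key_handle [(array([392.8, 216.6]), 0.87), (array([210.5, 306.6]), 0.77), (array([390.3, 256.1]), 0.48)] [(array([395.3, 295.5]), 0.87), (array([185.2, 268.6]), 0.87), (array([392. , 298.3]), 0.73)]
    [ 0.4743 -0.0796  0.1324] [array([-1.2,  0. ]), array([0.8, 1.1])]
    [ 0.4682 -0.071   0.1381] [array([-1.1,  0. ]), array([0.7, 0.9])]
    [0.5383 0.401  0.1153] [array([1. , 0.2]), array([-0.6, -0.6])]
    [ 0.4828 -0.0989  0.0058] [array([0.1, 0. ]), array([-0., -0.])]
    [ 0.4757 -0.089   0.0137] [array([0.2, 0. ]), array([-0.1, -0.2])]
key_tip [(array([222. , 351.8]), 0.85), (array([393.2, 262.2]), 0.78)] [(array([196. , 275.2]), 0.77)]
    [0.5302 0.4034 0.008 ] [array([-1.2, -0.2]), array([0.7, 0.6])]
stand_floor [(array([391. , 263.7]), 0.95), (array([264.6, 238.3]), 0.52)] [(array([388.3, 300.6]), 0.85)]
    [ 0.4696 -0.083  -0.004 ] [array([-0.3, -0. ]), array([0.2, 0.2])]
key_stand [(array([388.9, 262.8]), 0.83), (array([261.1, 243.5]), 0.78)] [(array([330.7, 169.
[... 253 characters left out ...]
, 281.4]), 0.86)]
    [0.5131 0.0941 0.099 ] [array([1.8, 0.1]), array([-1.1, -1.3])]
dough_roller [(array([298.7, 292.2]), 0.88), (array([441.2, 241.5]), 0.6)] [(array([294. , 264.1]), 0.85), (array([331.9, 328.5]), 0.49)]
    [ 0.5621  0.1573 -0.0038] [array([-0.1, -0. ]), array([0.1, 0.1])]
hex_key [(array([389.6, 259.6]), 0.69), (array([440.3, 238. ]), 0.67), (array([221.2, 352.2]), 0.57), (array([391.9, 259.2]), 0.24)] [(array([389. , 297.6]), 0.82), (array([198.2, 271. ]), 0.6)]
    [ 0.4762 -0.084   0.0053] [array([-0.6, -0. ]), array([0.3, 0.5])]
    [ 0.5411  0.4004 -0.0024] [array([-1.7, -0.3]), array([1., 1.])]
    [ 0.4738 -0.0854  0.0069] [array([-1.7, -0. ]), array([1. , 1.4])]
```

View pics/c1.png

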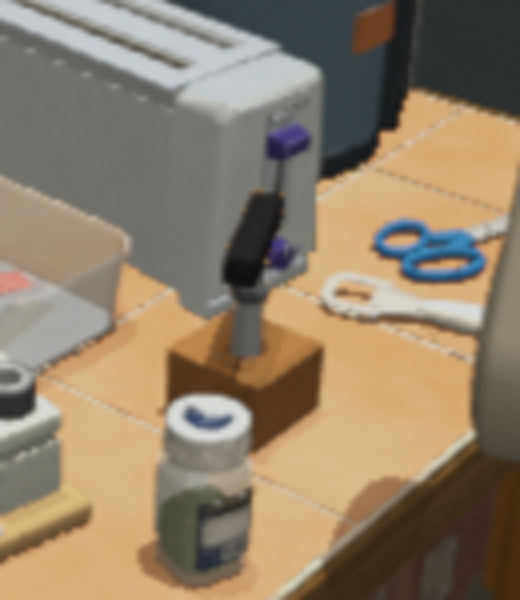

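View pics/c2.png

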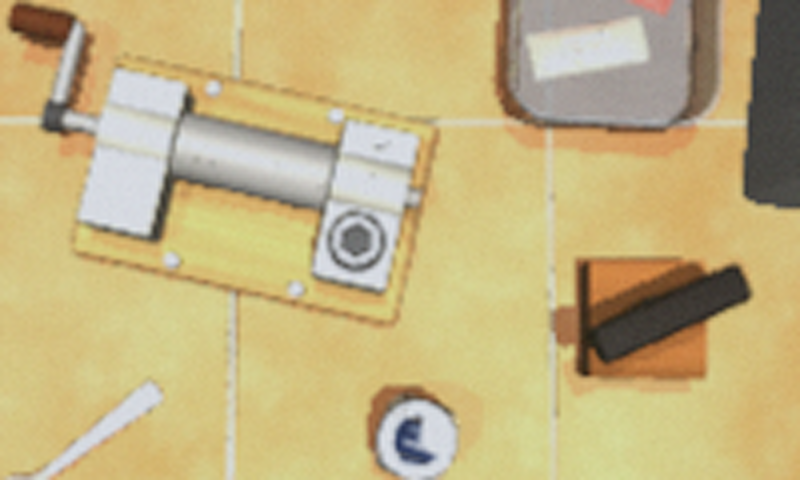

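```bash
cat >> h.py <<'E'
def delta(target,yawdeg=None):
    """cm along tool axes to reach target; turn"""
    p,M=tool(); d=M.T@(np.array(target)-p)*100
    yaw=np.degrees(np.arctan2(M[1,1],M[0,1]))
    s='shift cm '+str(np.round(d,2))+' yaw now %.2f'%yaw
    if yawdeg is not None: s+=' turn rad %.4f'%np.radians((yaw-yawdeg+180)%360-180)
    print(s)
E
python3 - <<'E'
from h import *
W=shot('wrist'); p,M=tool(); E=W['extrinsics']
o=-E[:3,:3].T@E[:3,3]; print('cam in tool',M.T@(o-p), 'axes', np.round(M.T@E[:3,:3].T,3))
delta([0.474,-0.08,0.27],26.9)
E
```

```text
cam in tool [-0.18134663  0.00023152 -0.07438955] axes [[-0.     0.288 -0.958]
 [ 1.     0.    -0.   ]
 [-0.    -0.958 -0.288]]
shift cm [ -7.75 -31.24 -40.26] yaw now -66.46 turn rad -1.6295
```

Request:
servo_tool:
  moves:
    - [-0.8,-3.1,-4.0,0,-1]
    - [-0.8,-3.1,-4.0,0,-1]
    - [-0.8,-3.1,-4.0,0,-1]
    - [-0.8,-3.1,-4.0,0,-1]
    - [-0.8,-3.1,-4.0,0,-1]
    - [-0.8,-3.1,-4.0,0,-1]
    - [-0.8,-3.1,-4.0,0,-1]
    - [-0.8,-3.1,-4.0,0,-1]
    - [-0.8,-3.1,-4.0,0,-1]
    - [-0.8,-3.1,-4.0,0,-1]

```text
clock: 2.7
tcp_pos: [0.4732, -0.0817, 0.273]
orientation: [0.144, 0.692, 0.144, -0.692]
wrist_force: [0.3, -0.9, 0.2]
finger_gap: 0.0855
```

Request:
servo_tool:
  moves:
    - [0,0,0,-0.163,-1]
    - [0,0,0,-0.163,-1]
    - [0,0,0,-0.163,-1]
    - [0,0,0,-0.163,-1]
    - [0,0,0,-0.163,-1]
    - [0,0,0,-0.163,-1]
    - [0,0,0,-0.163,-1]
    - [0,0,0,-0.163,-1]
    - [0,0,0,-0.163,-1]
    - [0,0,0,-0.163,-1]

```text
clock: 3.95
tcp_pos: [0.4725, -0.0833, 0.2726]
orientation: [0.604, 0.368, 0.604, -0.368]
wrist_force: [-0.3, 0.7, 0.3]
finger_gap: 0.0856
```

```bash
python3 - <<'E'
from h import *
W=shot('wrist','w1')
delta([0.474,-0.08,0.27],26.9)
for n in ('key_handle','key_stand','socket_mouth','stand_floor'):
  for d in models.pinpoint(n,W): print(n,np.round(d['location'],1),round(d['conf'],2),np.round(atz(W,d['location'],{'key_handle':.125,'key_stand':0,'socket_mouth':.097,'stand_floor':.006}[n]),4))
print(proj(W,[.474,-.08,.125]))
s=env.get_state();print(s['joint_pos'],s['clock'])
E
```

```text
shift cm [ 0.26  0.28 -0.22] yaw now 27.51 turn rad 0.0106
key_handle [317.6 212.8] 0.62 [ 0.4714 -0.081   0.125 ]
key_stand [317.8 195.6] 0.65 [ 0.4731 -0.0848  0.    ]
key_stand [595.1 211.1] 0.62 [0.8052 0.0633 0.    ]
socket_mouth [444.9  62. ] 0.78 [0.5134 0.0922 0.097 ]
socket_mouth [234.3 293.8] 0.59 [ 0.4339 -0.2098  0.097 ]
socket_mouth [480.6  36.7] 0.57 [0.5306 0.1242 0.097 ]
stand_floor [598.  212.6] 0.8 [0.805  0.0623 0.006 ]
stand_floor [441.6  62.4] 0.41 [0.5289 0.1182 0.006 ]
[[320.54988579 213.08003204]]
[-3.41842033e-01  1.15596859e-01 -1.01693037e-02  1.44488841e+00
 -6.37470274e-05  7.61619341e-01] 4.2
```

View pics/w1.png

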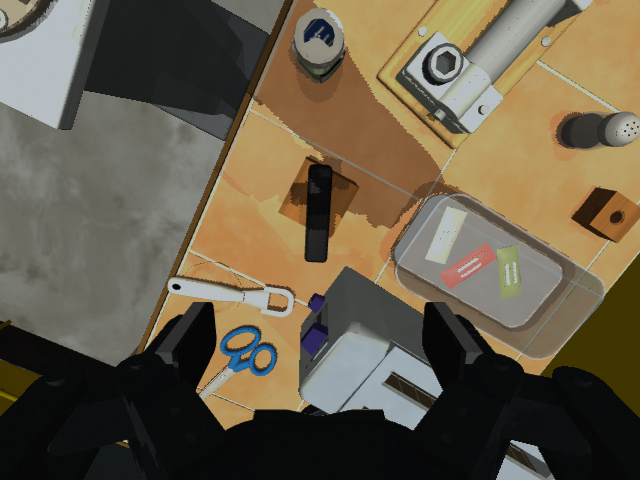

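```bash
python3 - <<'E'
from h import *
W=shot('wrist'); p,M=tool()
for z in (.1,.15,.2): print('toaster corner',z,[np.round(M.T@(atz(W,uv,z)-[.4725,-.082,z])*1000) for uv in ((345,268),(317,300),(300,345))])
T=shot('top'); 
for d in models.outline_of('key_handle',W)[:3]:
    m=d['pixels']; print(d['conf'],d['location'],m.sum())
g=W['pixels'].max(2); m=(g<50).astype(np.uint8); m[:150]=0;m[275:]=0;m[:,:295]=0;m[:,345:]=0
n,l,st,ce=cv2.connectedComponentsWithStats(m); i=1+st[1:,4].argmax(); print(st[i],ce[i])
ys,xs=np.nonzero(l==i); r=cv2.minAreaRect(np.c_[xs,ys].astype(np.float32)); b=cv2.boxPoints(r);print(r,b)
c=cv2.resize(W['pixels'][140:290,270:390],None,fx=4,fy=4,interpolation=cv2.INTER_CUBIC)
cv2.imwrite('pics/c3.png',c)
c=cv2.resize(W['pixels'][20:140,380:510],None,fx=5,fy=5,interpolation=cv2.INTER_CUBIC)
cv2.imwrite('pics/c4.png',c)
E
```

```text
toaster corner 0.1 [array([ 0., 29., 64.]), array([  0.,  -1., 102.]), array([  0., -21., 159.])]
toaster corner 0.15 [array([ 0., 25., 45.]), array([ 0., -1., 77.]), array([  0., -18., 126.])]
toaster corner 0.2 [array([ 0., 21., 26.]), array([ 0., -1., 53.]), array([  0., -15.,  94.])]
0.8 [317.6, 209.9] 2194
[ 305  157   40  105 2304] [317.99826389 210.91102431]
((324.5665283203125, 209.1796417236328), (38.20840835571289, 103.98369598388672), 0.6030911803245544) [[304.91614 260.96753]
 [306.01062 156.9896 ]
 [344.21692 157.39175]
 [343.12244 261.3697 ]]
```

View pics/c3.png

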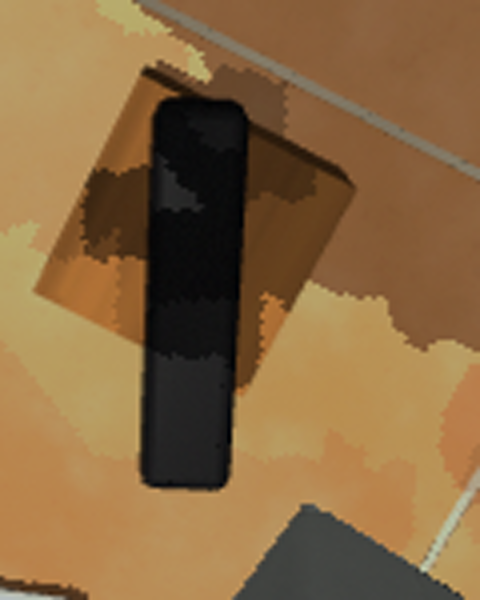

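View pics/c4.png

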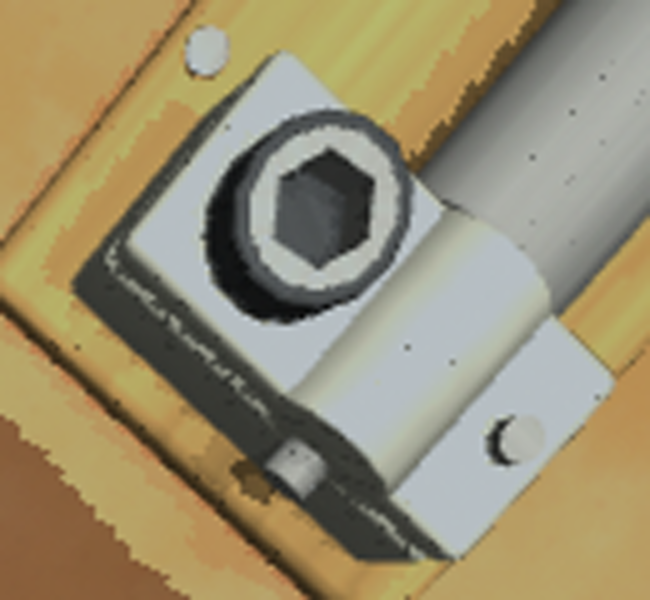

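```bash
python3 - <<'E'
from h import *
W=shot('wrist'); S=shot('scene','s2'); T=shot('top'); p,M=tool()
for a,b in (((345,268),(377,184)),((345,268),(373,182)),):
    X,r=tri([(W,a),(S,b)]); print(np.round(X,4),r)
A=atz(W,(320.3,165),.136);B=atz(W,(316.5,262),.136); print(A,B,(A+B)/2,np.linalg.norm(A-B)); d=B-A; print('bar dir tool',M.T@d, 'yaw tool should be', np.degrees(np.arctan2(d[1],d[0]))+90,np.degrees(np.arctan2(M[1,1],M[0,1])))
cv2.imwrite('pics/c5.png',cv2.resize(S['pixels'][130:290,290:450],None,fx=3.7,fy=3.7,interpolation=cv2.INTER_CUBIC))
cv2.imwrite('pics/c6.png',cv2.resize(T['pixels'][230:330,350:500],None,fx=5,fy=5,interpolation=cv2.INTER_CUBIC))
E
```

```text
[ 0.512  -0.0875  0.2035] [array([16.4, -2.1]), array([5.2, 0.3])]
[ 0.5144 -0.0826  0.2095] [array([23.3, -3.3]), array([7.3, 0.3])]
[ 0.45306952 -0.03941367  0.136     ] [ 0.49107009 -0.12222183  0.136     ] [ 0.47206981 -0.08081775  0.136     ] 0.09111110820383678
bar dir tool [ 6.93152215e-06 -3.56926818e-03  9.10411682e-02] yaw tool should be 24.65033316150253 26.895463868101015
```

View pics/c5.png

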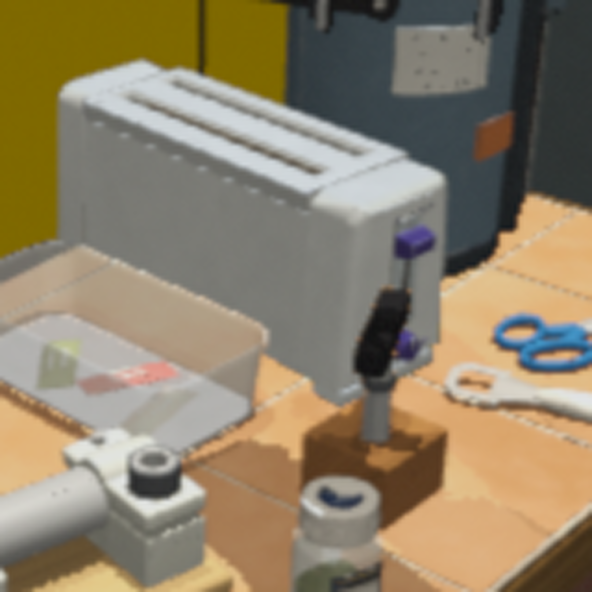

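View pics/c6.png

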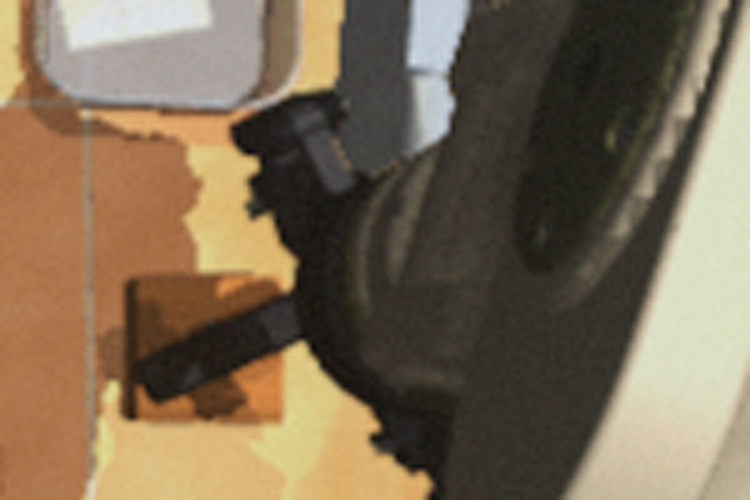

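```bash
python3 - <<'E'
from h import *
W=shot('wrist'); S=shot('scene'); p,M=tool()
for a,b in (((345,268),(378,238)),((366,322),(383,186)),((302,395),(407,178))):
    X,r=tri([(W,a),(S,b)]); print(np.round(X,4),r,np.round(M.T@(X-[.472,-.081,0])*1000))
cv2.imwrite('pics/c7.png',cv2.resize(W['pixels'][250:450,250:450],None,fx=3,fy=3,interpolation=cv2.INTER_CUBIC))
E
```

```text
[ 0.5545 -0.1514  0.0079] [array([ 4.3, -0.5]), array([2.1, 0.2])] [ -8.  42. 100.]
[ 0.5507 -0.1435  0.1685] [array([-1.7,  0.1]), array([-0.6, -0.1])] [-169.   42.   91.]
[ 0.54   -0.2449  0.1602] [array([ 2.7, -0.8]), array([ 1.1, -0.2])] [-160.  -13.  177.]
```

View pics/c7.png

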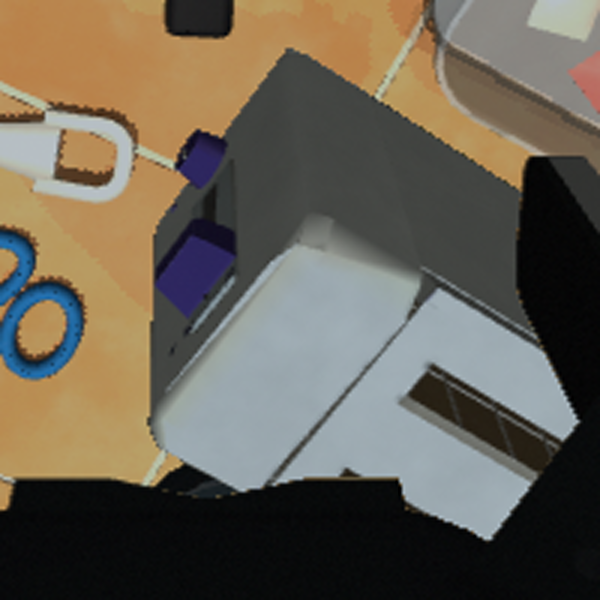

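```bash
python3 - <<'E'
from h import *
delta([.472,-.0808,.104],24.65)
E
```

```text
shift cm [16.85  0.06 -0.24] yaw now 26.91 turn rad 0.0394
```

Request:
servo_tool:
  moves:
    - [0,0.06,-0.24,0.039,-1]
    - [2.1,0,0,0,-1]
    - [2.1,0,0,0,-1]
    - [2.1,0,0,0,-1]
    - [2.1,0,0,0,-1]
    - [2.1,0,0,0,-1]
    - [2.1,0,0,0,-1]
    - [2.1,0,0,0,-1]
    - [2.15,0,0,0,-1]
    - [0,0,0,0,-1]

```text
clock: 5.85
tcp_pos: [0.4706, -0.0804, 0.1026]
orientation: [0.594, 0.381, 0.596, -0.382]
wrist_force: [0.2, 0.5, 0.3]
finger_gap: 0.0853
```

```bash
python3 - <<'E'
from h import *
W=shot('wrist','w2');delta([.472,-.0808,.104],24.65)
E
```

```text
shift cm [-0.03  0.04  0.03] yaw now 24.69 turn rad 0.0007
```

View pics/w2.png

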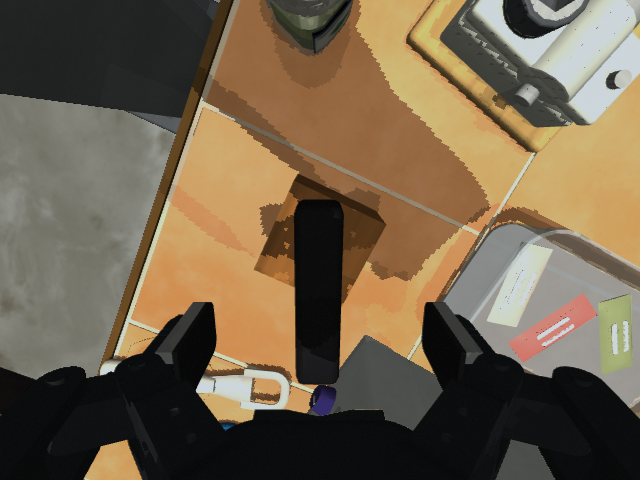

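```bash
python3 - <<'E'
from h import *
W=shot('wrist');p,M=tool()
print(proj(W,[p+M@np.array(v) for v in ([-.019,0,0],[-.032,0,0],[-.032,.0425,0],[0,0,0],[-.032,0.0425,-.011])]))
for uv in ((323,201),(318,383)):print(M.T@(atz(W,uv,.136)-p)*1000)
E
```

```text
[[317.5057991  289.26952954]
 [317.37413998 300.9572688 ]
 [409.12882878 301.03005669]
 [317.66784351 274.88440381]
 [410.91239763 279.00456791]]
[-31.56067573   2.44340793 -46.66695022]
[-31.54561799   0.26726423  45.46653681]
```

Request:
servo_tool:
  moves:
    - [0,0.1,-0.05,0.02,-1]
    - [0,0,0,0,0]
    - [0,0,0,0,0.3]
    - [0,0,0,0,0.6]
    - [0,0,0,0,1]
    - [0,0,0,0,1]
    - [0,0,0,0,1]
    - [0,0,0,0,1]
    - [0,0,0,0,1]
    - [0,0,0,0,1]
  grip_force: 70

```text
clock: 7.2
tcp_pos: [0.4727, -0.08, 0.104]
orientation: [0.592, 0.387, 0.591, -0.387]
wrist_force: [-0.3, 0.3, 0.5]
finger_gap: -0.0002
```

```bash
python3 - <<'E'
from h import *
s=env.get_state();print(s['wrist_force'],s['ft_torque'],s['finger_gap'],s['clock'],s['tcp_pos'])
W=shot('wrist','w3');delta([.472,-.0808,.104],24.65)
E
```

```text
[-0.26228865  0.3341909   0.47937151] [-0.05660332 -0.02041662  0.02389781] -0.00020188824026172694 7.2 [ 0.47272275 -0.07999774  0.10398634]
shift cm [-0.   -0.09  0.05] yaw now 23.55 turn rad -0.0192
```

View pics/w3.png

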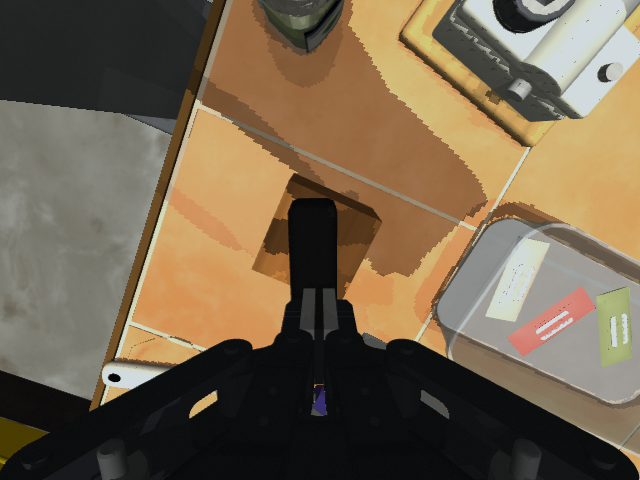

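```bash
python3 - <<'E'
from h import *
S=shot('scene');T=shot('top');p,M=tool()
print(proj(S,[p,p+M@[-.019,0,0],p+M@[-.073,0,0]]))
cv2.imwrite('pics/c8.png',cv2.resize(S['pixels'][130:280,320:470],None,fx=4,fy=4,interpolation=cv2.INTER_CUBIC))
E
```

```text
[[391.53734578 227.05232991]
 [392.00307454 220.2098316 ]
 [393.37310155 200.08136113]]
```

View pics/c8.png

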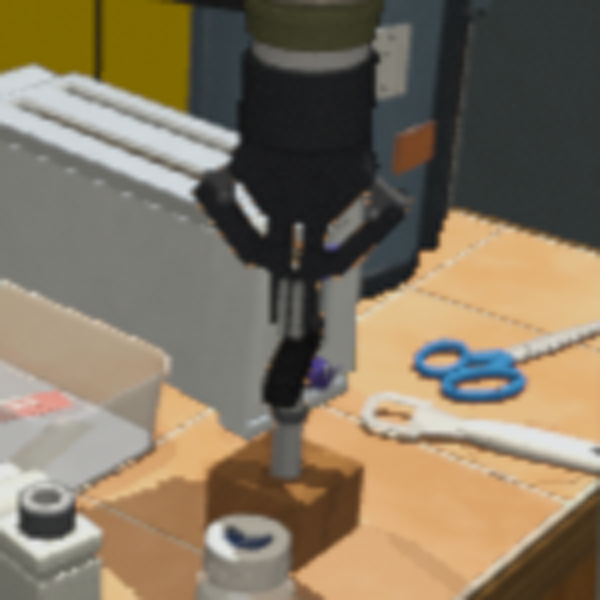

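```bash
python3 - <<'E'
from h import *
a=cv2.imread('pics/w3.png')[180:400,230:410].astype(float)
b=(255*(a/255)**0.45).astype(np.uint8)
b=cv2.resize(b,None,fx=2.5,fy=2.5,interpolation=cv2.INTER_CUBIC)
s=shot('scene')['pixels'][180:260,360:430].astype(float)
s=cv2.resize((255*(s/255)**0.5).astype(np.uint8),None,fx=6,fy=6,interpolation=cv2.INTER_CUBIC)[:550]
o=np.zeros((550,450+s.shape[1],3),np.uint8)[:, :870]; o[:550,:450]=b[:550,:450]; o[:s.shape[0],450:870]=s[:, :420]
cv2.imwrite('pics/c9.png',cv2.resize(o,(790,500)))
E
```

```text
(no output)
```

View pics/c9.png

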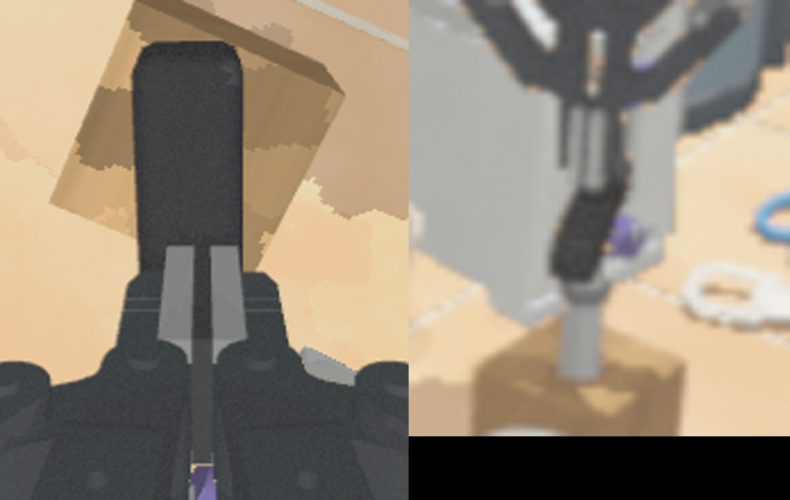

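```bash
python3 - <<'E'
from h import *
S=shot('scene');W=shot('wrist');p,M=tool()
X,r=tri([(S,(393.5,215)),(W,(320,288))]);print(X,r,M.T@(X-p)*1000)
W=shot('wrist')
for n in ('key_handle',):
  for c in (S,W):
    for d in models.outline_of(n,c)[:2]: print(d['conf'],d['location'])
    for d in models.pinpoint(n,c)[:2]: print(d['conf'],d['location'])
print(env.get_state()['joint_pos'])
E
```

```text
[ 0.46879789 -0.07379694  0.1409099 ] [array([-1.2,  0.1]), array([-6.2,  1.5])] [-36.92379045  -1.11461747  -7.22458498]
0.74 [393.8, 249.7]
0.67 [394.4, 228.9]
0.63 [393.8, 217.2]
0.6 [310.7, 245.0]
0.5 [337.4, 233.2]
0.75 [312.4, 291.4]
0.61 [300.8, 14.5]
[-3.35243675e-01  1.77683279e-01 -3.54874847e-01  1.03811516e+00
 -7.69299474e-05  8.24595250e-01]
```

Picture w3/c9: the fingers closed just above the bar (tips near wrist pixel (320,288), triangulated z≈0.141), about 37 mm above the reported TCP. I'll open, go lower and look again.

Request:
servo_tool:
  moves:
    - [0,0,0,0,-1]
    - [0,0,0,0,-1]
    - [0,0,0,0,-1]
    - [0,0,0,0,-1]
    - [0,0,0,0,-1]
    - [0,0,0,0,-1]
    - [0.7,-0.07,0,0,-1]
    - [0.7,0,0,0,-1]
    - [0.6,0,0,0,-1]
    - [0,0,0,0,-1]

```text
clock: 9.0
tcp_pos: [0.4714, -0.0801, 0.0832]
orientation: [0.591, 0.387, 0.592, -0.388]
wrist_force: [0.4, -0.3, -0.5]
finger_gap: 0.0854
```

```bash
python3 - <<'E'
from h import *
s=env.get_state();print(s['wrist_force'],s['ft_torque'],s['finger_gap'],s['clock'],s['tcp_pos'])
W=shot('wrist','w4');S=shot('scene','s4')
cv2.imwrite('pics/c10.png',cv2.resize(S['pixels'][130:280,320:470],None,fx=4,fy=4,interpolation=cv2.INTER_CUBIC))
E
```

```text
[ 0.39733687 -0.27312899 -0.51911724] [-0.02281079  0.04212911 -0.04051757] 0.0853999506102159 9.0 [ 0.47143365 -0.08005771  0.08320255]
```

View pics/w4.png

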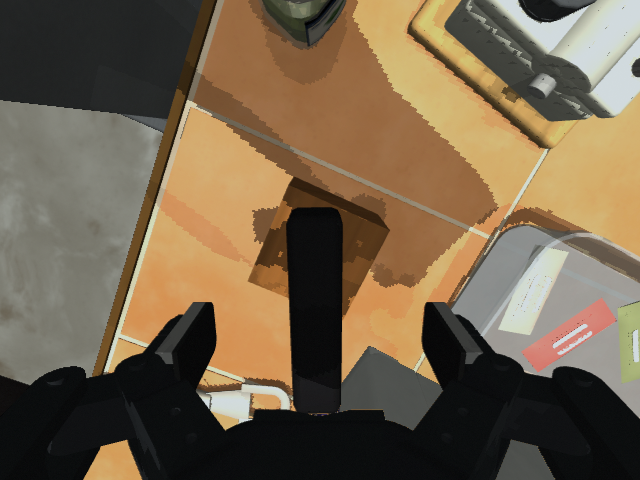

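View pics/c10.png

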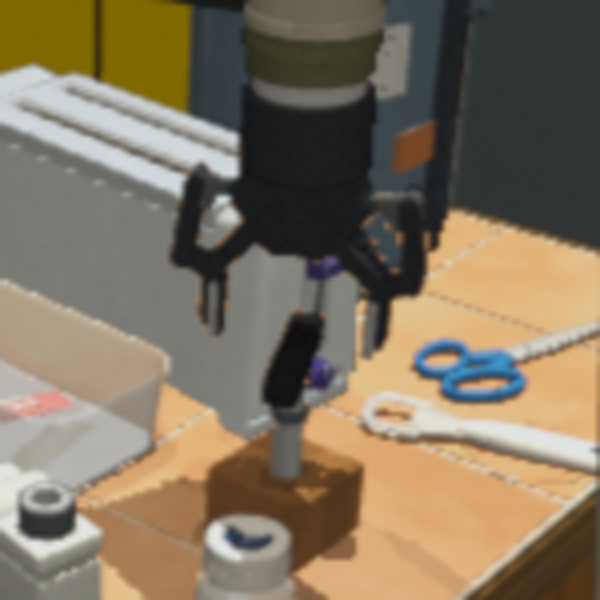

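```bash
python3 - <<'E'
from h import *
W=shot('wrist');p,M=tool()
for uv in ((315,208),(317,412)):print(M.T@(atz(W,uv,.136)-p)*1000)
E
```

```text
[-51.9328247   -0.39604246 -47.29577134]
[-51.91150788   0.23111422  45.39000417]
```

Request:
servo_tool:
  moves:
    - [0.8,0,0,0,-1]
    - [0.8,0,0,0,-1]
    - [0,0,0,0,0]
    - [0,0,0,0,0.3]
    - [0,0,0,0,0.5]
    - [0,0,0,0,0.7]
    - [0,0,0,0,1]
    - [0,0,0,0,1]
    - [0,0,0,0,1]
    - [0,0,0,0,1]
  grip_force: 70

```text
clock: 10.4
tcp_pos: [0.4722, -0.0805, 0.0684]
orientation: [0.592, 0.387, 0.591, -0.388]
wrist_force: [-0.2, -0.7, 5.4]
finger_gap: 0.0212
```

```bash
python3 - <<'E'
from h import *
s=env.get_state();print(s['wrist_force'],s['ft_torque'],s['finger_gap'],s['clock'],s['tcp_pos'])
W=shot('wrist','w5');S=shot('scene','s5')
cv2.imwrite('pics/c11.png',np.hstack([cv2.resize(S['pixels'][150:270,340:440],None,fx=4,fy=4,interpolation=cv2.INTER_CUBIC),cv2.resize(W['pixels'][160:400,220:420],(400,480))]))
E
```

```text
[-0.2314656  -0.68968914  5.44522875] [-0.0918817   0.50744727 -0.06676685] 0.021190926393368767 10.4 [ 0.47215033 -0.08046022  0.06835289]
```

View pics/c11.png

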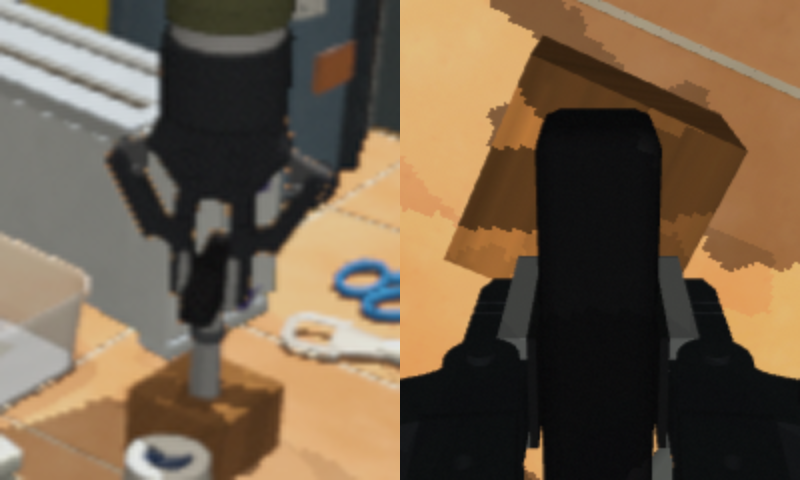

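Request:
servo_tool:
  moves:
    - [-0.5,0,0,0,1]
    - [-1.5,0,0,0,1]
    - [-1.5,0,0,0,1]
    - [-1.5,0,0,0,1]
    - [-1.5,0,0,0,1]
    - [-1.8,0,0,0,1]
    - [-1.8,0,0,0,1]
    - [-1.8,0,0,0,1]
    - [-1.8,0,0,0,1]
    - [0,0,0,0,1]

```text
clock: 11.75
tcp_pos: [0.4732, -0.0806, 0.2069]
orientation: [0.593, 0.388, 0.59, -0.387]
wrist_force: [-0.3, 0.3, -2.3]
finger_gap: 0.0207
```

```bash
python3 - <<'E'
from h import *
s=env.get_state();print(s['wrist_force'],s['ft_torque'],s['finger_gap'],s['clock'],s['tcp_pos'])
W=shot('wrist','w6');S=shot('scene','s6');T=shot('top','t6');p,M=tool()
for n in ('key_tip','key_handle','socket_mouth','stand_floor'):
  for c in (S,W,T):
    print(n,[(np.round(d['location'],1),round(d['conf'],2)) for d in models.pinpoint(n,c)[:3]])
for c in (S,W): print(proj(c,p+M@[.0624,0,0]))
cv2.imwrite('pics/c12.png',cv2.resize(S['pixels'][110:270,300:460],None,fx=3.7,fy=3.7,interpolation=cv2.INTER_CUBIC))
E
```

```text
[-0.27177029  0.32599855 -2.26689906] [ 0.02910055 -0.03049282  0.02599669] 0.02072071271341144 11.75 [ 0.47315232 -0.0805918   0.20685484]
key_tip [(array([393.1, 210.3]), 0.78), (array([217.8, 353.5]), 0.76)]
key_tip [(array([315.8, 202.8]), 0.4)]
key_tip [(array([195.4, 273.4]), 0.57)]
key_handle [(array([208.2, 305.1]), 0.85)]
key_handle [(array([319.5, 330.2]), 0.7)]
key_handle [(array([182.3, 270.3]), 0.9), (array([407.7, 294.1]), 0.44)]
socket_mouth [(array([329.1, 250.8]), 0.79)]
socket_mouth [(array([461.3,  36.7]), 0.75)]
socket_mouth [(array([316.9, 279.1]), 0.68)]
stand_floor [(array([391.1, 261.4]), 0.78), (array([261.1, 238.8]), 0.47)]
stand_floor [(array([317.1, 201.1]), 0.67)]
stand_floor [(array([334.4, 172.7]), 0.82), (array([387.7, 303.3]), 0.65)]
[[392.8690443 213.3196303]]
[[315.39523455 238.59196635]]
```

View pics/w6.png

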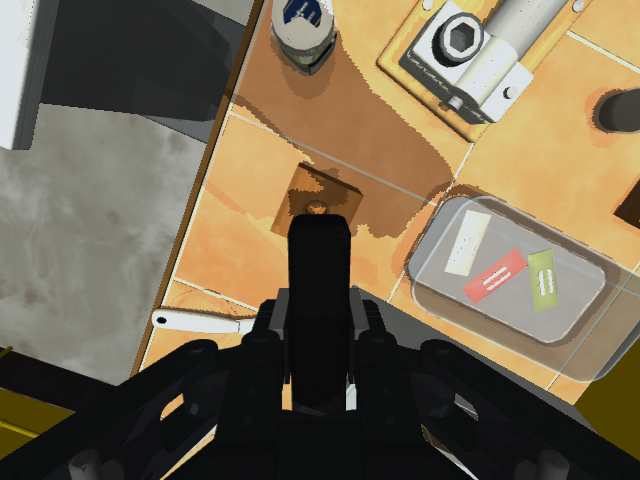

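View pics/c12.png

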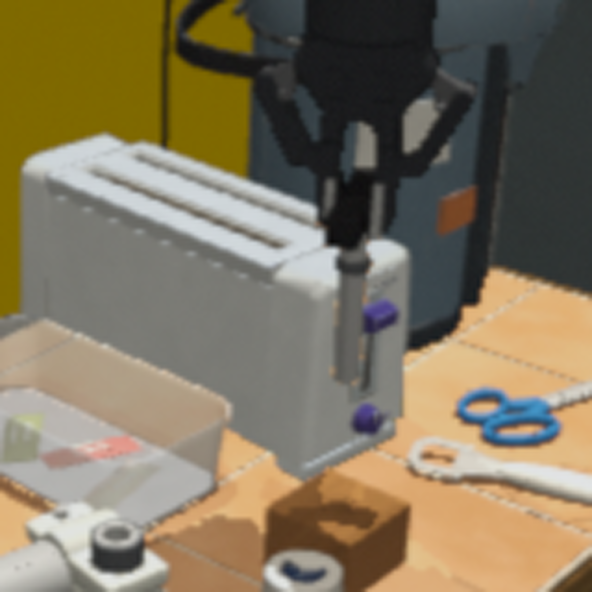

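```bash
python3 - <<'E'
from h import *
W=shot('wrist');p,M=tool()
print('socket est',[np.round(atz(W,d['location'],.0965),4) for d in models.pinpoint('socket_mouth',W)[:2]])
a=W['pixels'][150:230,265:375].astype(float); a=(255*(a/255)**.6).astype(np.uint8)
cv2.imwrite('pics/c13.png',cv2.resize(a,None,fx=7,fy=7,interpolation=cv2.INTER_CUBIC))
a=W['pixels'][0:80,420:500]
cv2.imwrite('pics/c14.png',cv2.resize(a,None,fx=7,fy=7,interpolation=cv2.INTER_CUBIC))
E
```

```text
socket est [array([0.5136, 0.0918, 0.0965])]
```

View pics/c13.png

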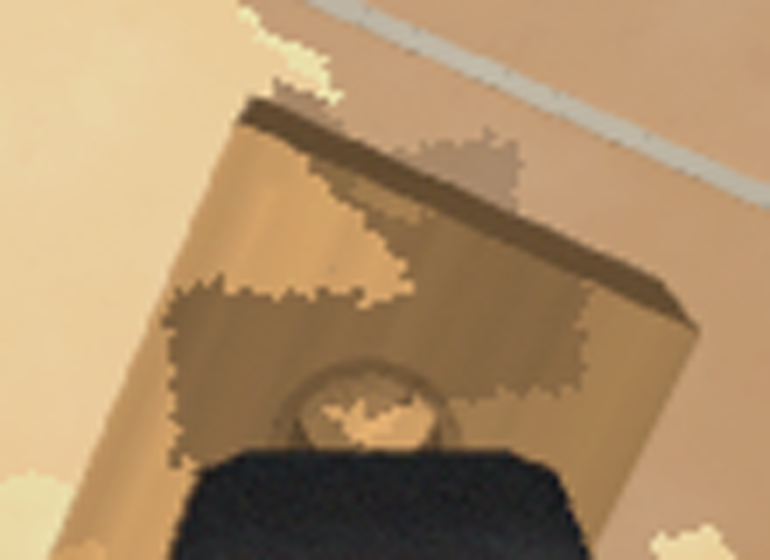

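View pics/c14.png

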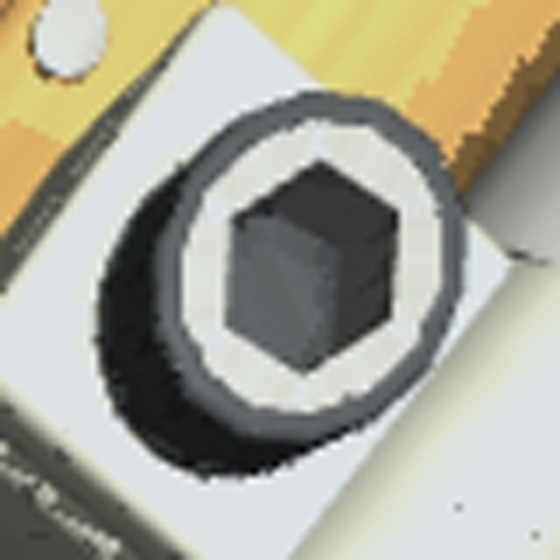

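```bash
cat >> h.py <<'E'
def hexfit(P):
    P=np.array(P)[:,:2]; c=P.mean(0); d=P-c; a=np.degrees(np.arctan2(d[:,1],d[:,0])); 
    z=np.exp(6j*np.radians(a)).mean(); return c,np.degrees(np.angle(z))/6,np.linalg.norm(d,axis=1)*1000,abs(z)
E
python3 - <<'E'
from h import *
W=shot('wrist');p,M=tool()
H=[(320,160),(400,212),(393,320),(303,373),(227,325),(233,213)]
c,a,r,q=hexfit([atz(W,(420+u/7,v/7),.0965) for u,v in H]); print('hex',c,a,r,q)
t=lambda u,v:M.T@(atz(W,(265+u/7,150+v/7),.048)-p)*1000
print('hole top',t(366,360),'L',t(273,420),'R',t(458,420))
for n in [(245,115),(695,325)]: print(t(*n), atz(W,(265+n[0]/7,150+n[1]/7),.048))
for row in (100,150,200,215): print(row,M.T@(atz(W,(318,row),.0965)-p)*1000)
E
```

```text
hex [0.51448402 0.09203926] -4.9110079526219454 [ 9.9133393   9.90132905 10.25601112  9.88886859  9.91920873 10.2112901 ] 0.996399925146022
hole top [157.01101861  -0.3482242  -11.78994726] L [157.01200164 -13.31343805  -3.34819839] R [157.01262981  12.45892111  -3.35115856]
[157.00550363 -16.58065352 -45.04997095] [ 0.43889528 -0.04560308  0.048     ]
[157.01137414  44.97555215 -16.66270605] [ 0.50666675 -0.04702799  0.048     ]
100 [108.49762166   0.49468867 -98.96366538]
150 [108.50332726   0.47639079 -61.8897927 ]
200 [108.50950285   0.45658566 -21.76200971]
215 [108.51145597   0.45032201  -9.07104383]
```

```bash
python3 - <<'E'
from h import *
delta([.5365,.0414,.195],25.1)
E
```

```text
shift cm [ 1.   10.77 -8.58] yaw now 23.55 turn rad -0.0270
```

Request:
servo_tool:
  moves:
    - [0,1.8,-1.43,0,1]
    - [0,1.8,-1.43,0,1]
    - [0,1.8,-1.43,0,1]
    - [0,1.8,-1.43,0,1]
    - [0,1.8,-1.43,0,1]
    - [0,1.8,-1.43,0,1]
    - [0.5,0,0,-0.027,1]
    - [0.5,0,0,0,1]
    - [0,0,0,0,1]
    - [0,0,0,0,1]

```text
clock: 13.9
tcp_pos: [0.5365, 0.041, 0.195]
orientation: [0.596, 0.38, 0.596, -0.38]
wrist_force: [0.1, -0.2, -2.8]
finger_gap: 0.021
```

```bash
python3 - <<'E'
from h import *
W=shot('wrist','w7');p,M=tool();delta([.5365,.0414,.195],25.1)
l=models.pinpoint('socket_mouth',W);print(l[:2])
u,v=[int(x) for x in proj(W,[.5145,.092,.0965])[0]];print(u,v)
a=W['pixels'][v-50:v+50,u-50:u+50]; cv2.imwrite('pics/c15.png',cv2.resize(a,None,fx=6,fy=6,interpolation=cv2.INTER_CUBIC))
E
```

```text
shift cm [ 0.02 -0.   -0.04] yaw now 25.04 turn rad -0.0010
[{'location': [321.0, 156.0], 'conf': 0.97}]
319 158
```

View pics/c15.png

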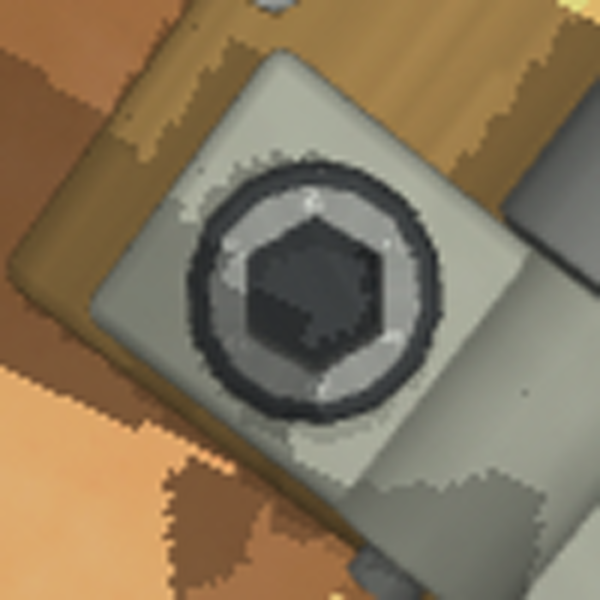

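View pics/w7.png

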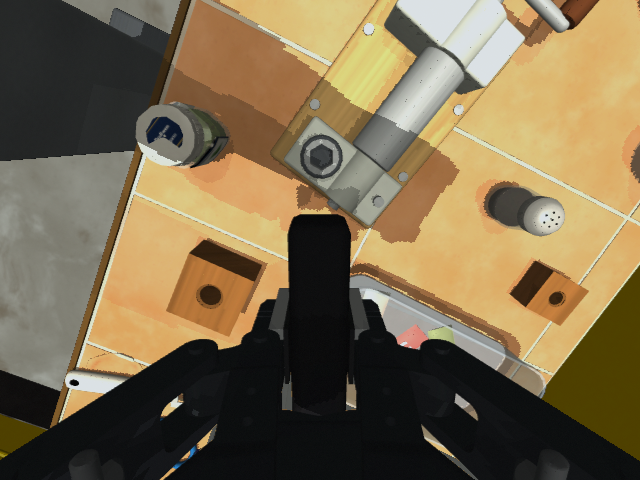

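```bash
python3 - <<'E'
from h import *
W=shot('wrist');p,M=tool()
H=[(316,215),(383,250),(381,330),(318,372),(248,335),(248,253)]
for z in (.094,.0965,.099):
    c,a,r,q=hexfit([atz(W,(269+u/6,108+v/6),z) for u,v in H]); print('hex',c,a,r.round(2),r.mean(),q)
O=[(187,292),(440,292),(315,158),(313,423)]
print(np.linalg.norm(atz(W,(269+187/6,108+48.7),.0965)-atz(W,(269+440/6,108+48.7),.0965)))
a=W['pixels'][230:345,155:275]; cv2.imwrite('pics/c16.png',cv2.resize(a,None,fx=5,fy=5,interpolation=cv2.INTER_CUBIC))
E
```

```text
hex [0.51569834 0.09412927] -3.9210349147938746 [ 9.76 10.23  9.76 10.12 10.33 10.1 ] 10.05251994416045 0.9967378880192851
hex [0.51561986 0.0942498 ] -3.921034914793875 [ 9.68 10.14  9.68 10.03 10.24 10.01] 9.96357936096099 0.9967378880192865
hex [0.51554138 0.09437034] -3.921034914793882 [ 9.59 10.05  9.59  9.94 10.15  9.92] 9.874638777761552 0.996737888019286
0.03259398363093615
```

View pics/c16.png

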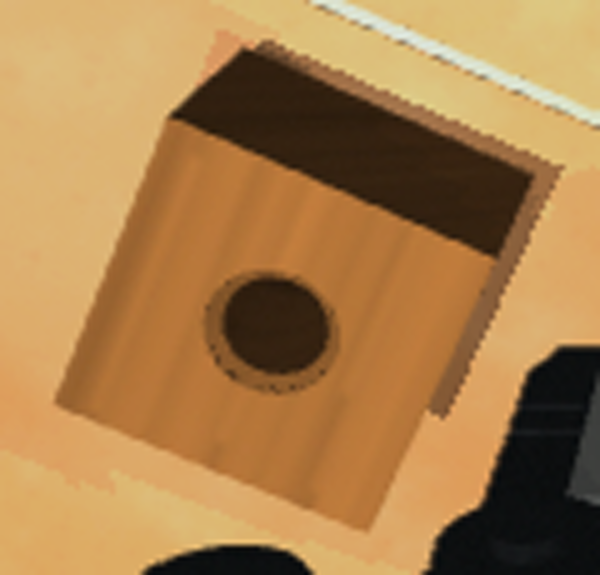

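```bash
python3 - <<'E'
from h import *
W=shot('wrist');p,M=tool()
t=lambda u,v,z=.048:atz(W,(155+u/5,230+v/5),z)
C=[t(*q) for q in ((168,118),(497,257),(368,530),(56,403))]
print('corner mean',np.mean(C,0),[np.linalg.norm(C[i]-C[i-1]) for i in range(4)])
print('outer',t(272,332),np.linalg.norm(t(204,332)-t(340,332)),np.linalg.norm(t(272,271)-t(272,393)))
print('inner',t(276,325,.045),np.linalg.norm(t(222,325,.045)-t(329,325,.045)))
e=np.array([C[1]-C[0],C[2]-C[3]]);print('stand yaw',np.degrees(np.arctan2(e[:,1],e[:,0])))
E
```

```text
corner mean [ 0.47261594 -0.08181963  0.048     ] [np.float64(0.06892757066883828), np.float64(0.06968576394534559), np.float64(0.06953509539528738), np.float64(0.06907240863463936)]
outer [ 0.4725522  -0.08202922  0.048     ] 0.027757497353326877 0.027392548345955493
inner [ 0.47244351 -0.08192532  0.045     ] 0.022010391590648628
stand yaw [-0.00931128 -0.50654724]
```

```bash
python3 - <<'E'
from h import *
delta([.5148,.0959,.168],25.6)
E
```

```text
shift cm [ 2.72  0.32 -5.88] yaw now 25.07 turn rad -0.0093
```

Request:
servo_tool:
  moves:
    - [0,0.32,-0.5,-0.01,1]
    - [0,0,-1.3,0,1]
    - [0,0,-1.3,0,1]
    - [0,0,-1.3,0,1]
    - [0,0,-1.0,0,1]
    - [0,0,-0.48,0,1]
    - [1,0,0,0,1]
    - [1,0,0,0,1]
    - [0.7,0,0,0,1]
    - [0,0,0,0,1]

```text
clock: 15.35
tcp_pos: [0.5136, 0.0956, 0.1669]
orientation: [0.598, 0.376, 0.599, -0.377]
wrist_force: [-0.7, -0.1, -1.4]
finger_gap: 0.0208
```

```bash
python3 - <<'E'
from h import *
W=shot('wrist','w8');S=shot('scene','s8');T=shot('top','t8');p,M=tool();delta([.5148,.0959,.168],25.6)
s=env.get_state();print(s['wrist_force'],s['ft_torque'])
cv2.imwrite('pics/c17.png',cv2.resize(S['pixels'][190:280,280:380],None,fx=7,fy=6.6,interpolation=cv2.INTER_CUBIC))
cv2.imwrite('pics/c18.png',cv2.resize(W['pixels'][140:300,240:400],None,fx=3.7,fy=3.7,interpolation=cv2.INTER_CUBIC))
E
```

```text
shift cm [0.01 0.04 0.  ] yaw now 25.65 turn rad 0.0009
[ 0.52001295  0.38266436 -0.87551436] [-0.00536185 -0.04423034  0.04462612]
```

View pics/c17.png

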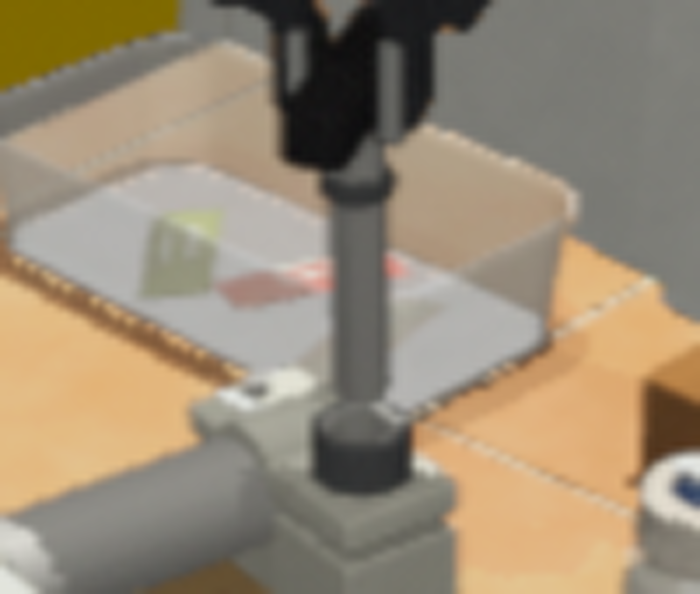

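View pics/c18.png

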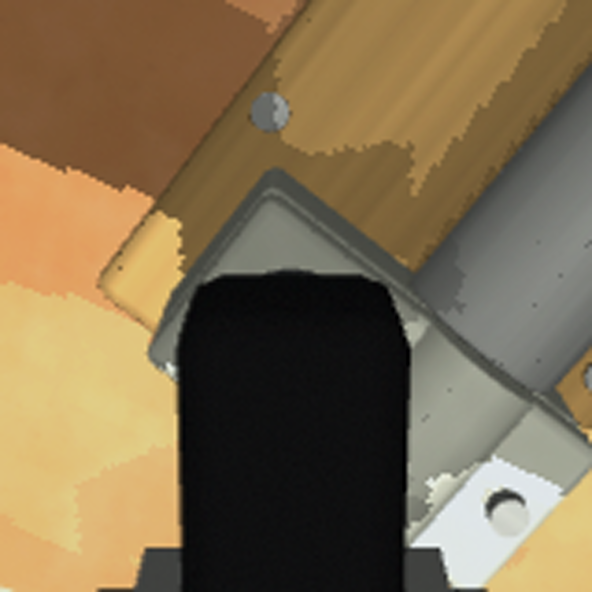

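```bash
python3 - <<'E'
from h import *
S=shot('scene');W=shot('wrist');p,M=tool()
g=lambda X:((proj(S,X)[0]-[280,190])*[7,6.6]).round(1)
print('tip pred',g(p+M@[.0624,0,0]),'collar',g(p+M@[.0624-.082,0,0]))
tz=(p+M@[.0624,0,0])[2];print(tz)
for X in ([.5148,.0945,.0965],[.5156,.0942,.0965],[.5136,.0956,.0965],[.5136,.0956,.099],[.5136,.0956,.094]): print(X,g(X))
print('hand wrist: bar ends', [M.T@(atz(W,(240+u/3.7,140+v/3.7),(tz+.130))-p)*1000 for u,v in ((292,280),)])
E
```

```text
tip pred [353.8 392.1] collar [351.3 180.5]
0.10591215574073214
[0.5148, 0.0945, 0.0965] [356.4 413.5]
[0.5156, 0.0942, 0.0965] [355.2 412.3]
[0.5136, 0.0956, 0.0965] [356.9 416.1]
[0.5136, 0.0956, 0.099] [356.9 409.9]
[0.5136, 0.0956, 0.094] [357.  422.2]
hand wrist: bar ends [array([-67.61647588,   1.14773831, -47.64639195])]
```

```bash
python3 - <<'E'
from h import *
S=shot('scene')
cv2.imwrite('pics/c19.png',cv2.resize(S['pixels'][235:270,315:350],None,fx=17,fy=17,interpolation=cv2.INTER_CUBIC))
E
```

```text
(no output)
```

View pics/c19.png

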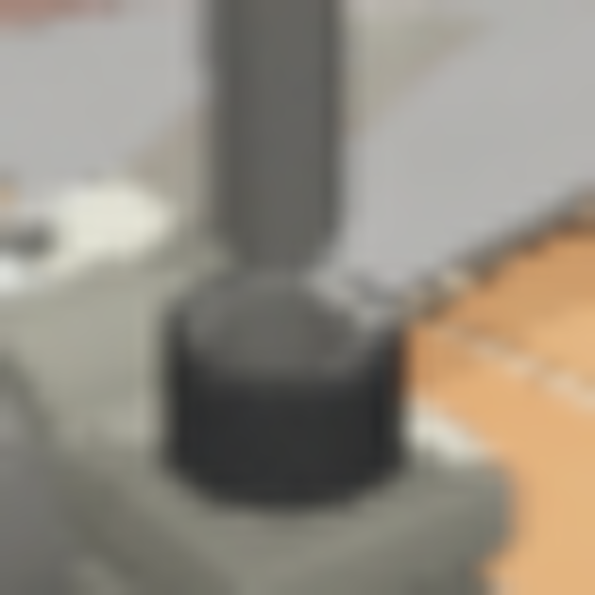

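```bash
python3 - <<'E'
from h import *
T=shot('top');p,M=tool()
cv2.imwrite('pics/c20.png',cv2.resize(T['pixels'][230:330,260:380],None,fx=6,fy=6,interpolation=cv2.INTER_CUBIC))
X=p+M@[.0624,0,0]; print((proj(T,[X,X+[0,0,.130],[.5156,.0942,.0965]])-[260,230])*6)
E
```

```text
[[344.40359977 295.11525504]
 [340.0142589  262.56605754]
 [349.05486609 294.48298948]]
```

View pics/c20.png

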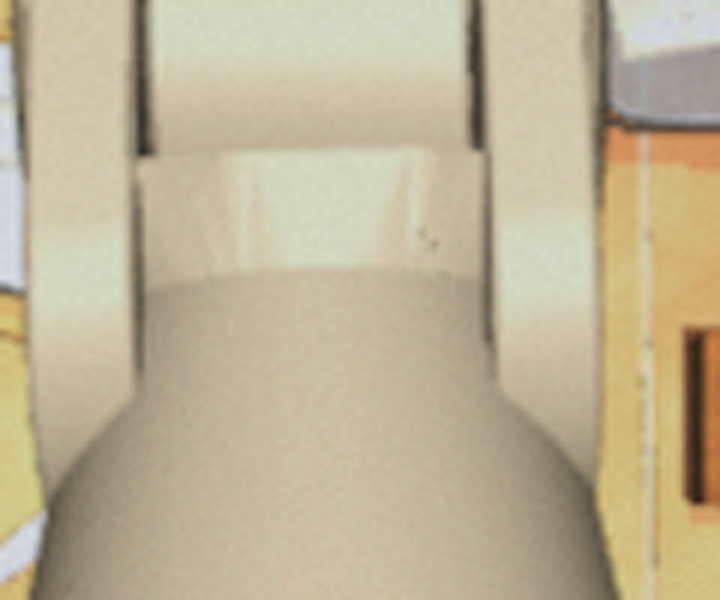

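```bash
python3 - <<'E'
from h import *
T=shot('top');p,M=tool()
i=cv2.imread('pics/top0.png')
class D(dict):pass
print('stand',atz(T,(391.75,299.75),.048),'sock',atz(T,(318.8,280),.0975))
a=cv2.resize(i[255:305,290:345],None,fx=11,fy=11,interpolation=cv2.INTER_CUBIC);cv2.imwrite('pics/c21.png',a)
b=cv2.resize(cv2.imread('pics/t8.png')[270:330,360:420],None,fx=10,fy=10,interpolation=cv2.INTER_CUBIC);cv2.imwrite('pics/c22.png',b)
E
```

```text
stand [ 0.47043452 -0.08314032  0.048     ] sock [0.51338713 0.09273112 0.0975    ]
```

View pics/c21.png

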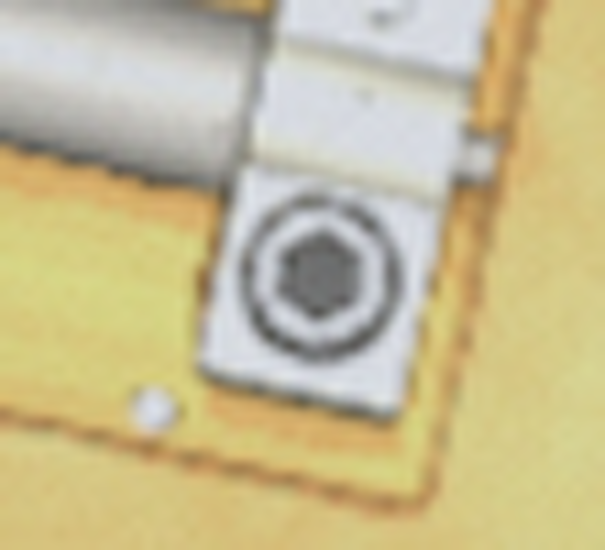

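View pics/c22.png

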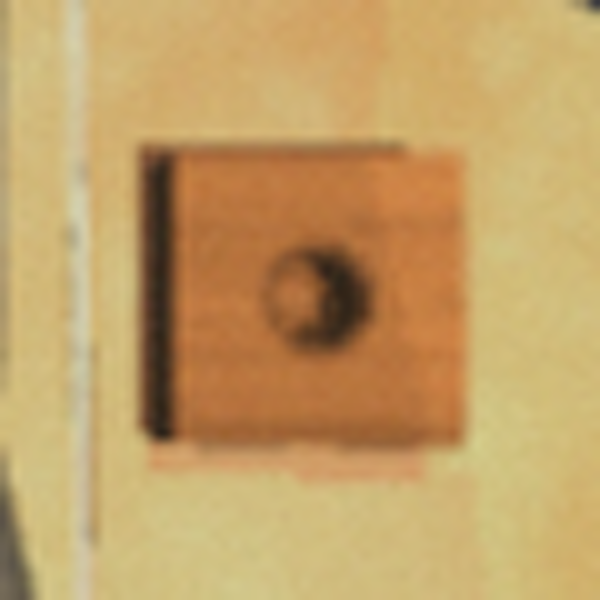

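```bash
python3 - <<'E'
from h import *
delta([.5143,.0950,.168],25.6); print(env.get_state()['clock'])
E
```

```text
shift cm [ 0.03 -0.05  0.07] yaw now 25.67 turn rad 0.0012
15.75
```

Request:
servo_tool:
  moves:
    - [0,-0.05,0.07,0,1]
    - [0.3,0,0,0,1]
    - [0.3,0,0,0,1]
    - [0.1,0,0,0,1]
    - [0.1,0,0,0,1]
    - [0.1,0,0,0,1]
    - [0.1,0,0,0,1]
    - [0,0,0,0,1]
    - [0,0,0,0,1]
    - [0,0,0,0,1]

```text
clock: 17.0
tcp_pos: [0.5141, 0.0951, 0.158]
orientation: [0.599, 0.376, 0.599, -0.376]
wrist_force: [-0.5, -0.3, -2.7]
finger_gap: 0.0204
```

```bash
cat > st.py <<'E'
from h import *
s=env.get_state();p,M=tool();print('F tool',np.round(M.T@s['wrist_force'],1),'T tool',np.round(M.T@s['ft_torque'],2),'gap',round(s['finger_gap'],4),'t',s['clock'],'tcp',np.round(s['tcp_pos'],4),'yaw',round(np.degrees(np.arctan2(M[1,1],M[0,1])),2),'j6',round(s['joint_pos'][5],3))
E
python3 st.py
```

```text
F tool [ 2.7 -0.6  0. ] T tool [ 0.03  0.01 -0.01] gap 0.0204 t 17.0 tcp [0.5141 0.0951 0.158 ] yaw 25.67 j6 1.152
```

Request:
servo_tool:
  moves:
    - [0.1,0,0,0,1]
    - [0.1,0,0,0,1]
    - [0.1,0,0,0,1]
    - [0,0,0,0,1]
    - [0,0,0,0,1]
    - [0,0,0,0,1]
    - [0,0,0,0,1]
    - [0,0,0,0,1]
    - [0,0,0,0,1]
    - [0,0,0,0,1]

```text
clock: 18.25
tcp_pos: [0.5141, 0.0951, 0.155]
orientation: [0.599, 0.376, 0.599, -0.376]
wrist_force: [-0.1, 0.2, -2.6]
finger_gap: 0.0206
```

```bash
python3 st.py
```

```text
F tool [ 2.6 -0.  -0.3] T tool [ 0.06  0.   -0.05] gap 0.0206 t 18.25 tcp [0.5141 0.0951 0.155 ] yaw 25.67 j6 1.152
```

Request:
servo_tool:
  moves:
    - [0.1,0,0,0,1]
    - [0.1,0,0,0,1]
    - [0.1,0,0,0,1]
    - [0.1,0,0,0,1]
    - [0,0,0,0,1]
    - [0,0,0,0,1]
    - [0,0,0,0,1]
    - [0,0,0,0,1]
    - [0,0,0,0,1]
    - [0,0,0,0,1]

```text
clock: 19.5
tcp_pos: [0.5142, 0.0951, 0.151]
orientation: [0.599, 0.376, 0.599, -0.376]
wrist_force: [0.7, 0.4, -2.0]
finger_gap: 0.0209
```

```bash
python3 st.py; python3 - <<'E'
from h import *
S=shot('scene')
cv2.imwrite('pics/c23.png',cv2.resize(S['pixels'][200:270,305:365],None,fx=8,fy=8,interpolation=cv2.INTER_CUBIC))
E
```

```text
F tool [ 2.   0.8 -0.1] T tool [-0.01 -0.05  0.17] gap 0.0209 t 19.5 tcp [0.5142 0.0951 0.151 ] yaw 25.67 j6 1.152
```

View pics/c23.png

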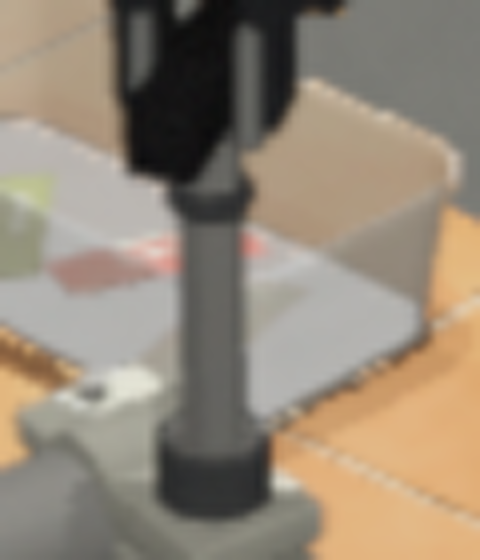

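Request:
servo_tool:
  moves:
    - [0.1,0,0,0,1]
    - [0.1,0,0,0,1]
    - [0.1,0,0,0,1]
    - [0.1,0,0,0,1]
    - [0,0,0,0,1]
    - [0,0,0,0,1]
    - [0,0,0,0,1]
    - [0,0,0,0,1]
    - [0,0,0,0,1]
    - [0,0,0,0,1]

```text
clock: 20.8
tcp_pos: [0.5141, 0.0951, 0.147]
orientation: [0.599, 0.376, 0.599, -0.376]
wrist_force: [1.3, 0.2, -2.4]
finger_gap: 0.0212
```

```bash
python3 st.py
```

```text
F tool [2.4 1.3 0.4] T tool [-0.01 -0.06  0.22] gap 0.0212 t 20.8 tcp [0.5141 0.0951 0.147 ] yaw 25.67 j6 1.152
```

Request:
servo_tool:
  moves:
    - [0.1,0.03,0,0,1]
    - [0.1,0,0,0,1]
    - [0.05,0,0,0,1]
    - [0.05,0,0,0,1]
    - [0.05,0,0,0,1]
    - [0,0,0,0,1]
    - [0,0,0,0,1]
    - [0,0,0,0,1]
    - [0,0,0,0,1]
    - [0,0,0,0,1]

```text
clock: 22.05
tcp_pos: [0.5143, 0.0952, 0.1435]
orientation: [0.599, 0.376, 0.599, -0.376]
wrist_force: [-0.5, 0.5, -1.8]
finger_gap: 0.0211
```

```bash
python3 st.py
```

```text
F tool [ 1.8 -0.3 -0.7] T tool [-0.01 -0.01  0.02] gap 0.0211 t 22.05 tcp [0.5143 0.0952 0.1435] yaw 25.67 j6 1.152
```

Request:
servo_tool:
  moves:
    - [0.05,0,0,0,1]
    - [0.05,0,0,0,1]
    - [0.05,0,0,0,1]
    - [0.05,0,0,0,1]
    - [0,0,0,0,1]
    - [0,0,0,0,1]
    - [0,0,0,0,1]
    - [0,0,0,0,1]
    - [0,0,0,0,1]
    - [0,0,0,0,1]

```text
clock: 23.3
tcp_pos: [0.5143, 0.0952, 0.1414]
orientation: [0.599, 0.376, 0.599, -0.376]
wrist_force: [0.1, -0.3, -1.4]
finger_gap: 0.0212
```

```bash
python3 st.py
```

```text
F tool [ 1.4 -0.1  0.3] T tool [-0.02 -0.06  0.05] gap 0.0212 t 23.3 tcp [0.5143 0.0952 0.1414] yaw 25.67 j6 1.152
```

Request:
servo_tool:
  moves:
    - [0.05,0,0,0,1]
    - [0.05,0,0,0,1]
    - [0.05,0,0,0,1]
    - [0.05,0,0,0,1]
    - [0,0,0,0,1]
    - [0,0,0,0,1]
    - [0,0,0,0,1]
    - [0,0,0,0,1]
    - [0,0,0,0,1]
    - [0,0,0,0,1]

```text
clock: 24.55
tcp_pos: [0.5144, 0.0952, 0.1395]
orientation: [0.599, 0.376, 0.599, -0.376]
wrist_force: [0.1, -0.8, -2.1]
finger_gap: 0.0207
```

```bash
python3 st.py; python3 - <<'E'
from h import *
S=shot('scene')
cv2.imwrite('pics/c24.png',cv2.resize(S['pixels'][200:270,305:365],None,fx=8,fy=8,interpolation=cv2.INTER_CUBIC))
E
```

```text
F tool [ 2.1 -0.2  0.7] T tool [-0.04  0.05 -0.03] gap 0.0207 t 24.55 tcp [0.5144 0.0952 0.1395] yaw 25.67 j6 1.152
```

View pics/c24.png

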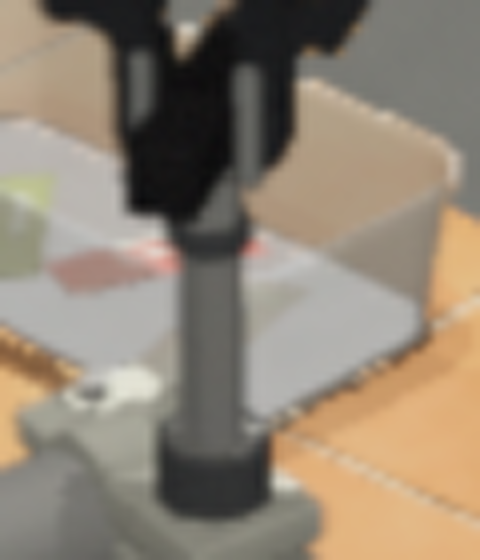

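Request:
servo_tool:
  moves:
    - [0.05,0,0,0,1]
    - [0.05,0,0,0,1]
    - [0.05,0,0,0,1]
    - [0.05,0,0,0,1]
    - [0,0,0,0,1]
    - [0,0,0,0,1]
    - [0,0,0,0,1]
    - [0,0,0,0,1]
    - [0,0,0,0,1]
    - [0,0,0,0,1]

```text
clock: 25.85
tcp_pos: [0.5147, 0.0952, 0.1387]
orientation: [0.599, 0.377, 0.598, -0.376]
wrist_force: [-2.1, 0.1, 6.7]
finger_gap: 0.0209
```

```bash
python3 st.py
```

```text
F tool [-6.7 -1.8 -0.9] T tool [-0.01  0.15 -0.61] gap 0.0209 t 25.85 tcp [0.5147 0.0952 0.1387] yaw 25.67 j6 1.152
```

```bash
python3 - <<'E'
from h import *
S=shot('scene')
cv2.imwrite('pics/c25.png',cv2.resize(S['pixels'][220:268,312:352],None,fx=12,fy=12,interpolation=cv2.INTER_CUBIC))
E
```

```text
(no output)
```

View pics/c25.png

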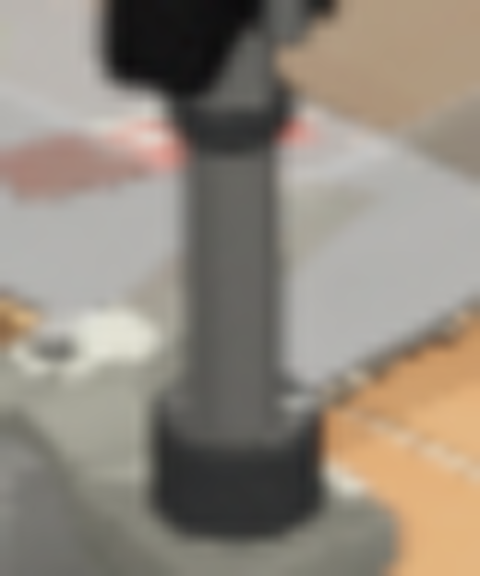

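```bash
python3 - <<'E'
from h import *
S=shot('scene')
c=np.array([.5148,.0948]); E=S['extrinsics']; o=-E[:3,:3].T@E[:3,3]
n=(o[:2]-c);n/=np.linalg.norm(n)
r=lambda z,rad:proj(S,[*(c+n*rad),z])[0]
for zs in (.093,.0975):
  hb=r(zs-.019,.017)[1]; tf=r(zs,.017)[1]
  for ex in (.062,.064,.066,.068):
    print(zs,ex,'headbot->collar bottom front px',round((hb-r(zs+ex,.0125)[1])*12,1),'->collar top',round((hb-r(zs+ex+.008,.0125)[1])*12,1),'toprimfront',round((hb-tf)*12,1), 'abs hb',round((hb-220)*12), 'tfront',round((tf-220)*12))
# gradient profiles along the shaft axis in crop
a=cv2.resize(S['pixels'][200:270],None,fx=1,fy=1)
g=S['pixels'].astype(int).sum(2)//3
for row in range(218,268): print(row,g[row,326:338])
E
```

```text
0.093 0.062 headbot->collar bottom front px 383.5 ->collar top 421.7 toprimfront 84.3 abs hb 542 tfront 458
0.093 0.064 headbot->collar bottom front px 393.0 ->collar top 431.3 toprimfront 84.3 abs hb 542 tfront 458
0.093 0.066 headbot->collar bottom front px 402.6 ->collar top 441.0 toprimfront 84.3 abs hb 542 tfront 458
0.093 0.068 headbot->collar bottom front px 412.1 ->collar top 450.6 toprimfront 84.3 abs hb 542 tfront 458
0.0975 0.062 headbot->collar bottom front px 385.1 ->collar top 423.6 toprimfront 84.7 abs hb 522 tfront 437
0.0975 0.064 headbot->collar bottom front px 394.7 ->collar top 433.2 toprimfront 84.7 abs hb 522 tfront 437
0.0975 0.066 headbot->collar bottom front px 404.3 ->collar top 442.9 toprimfront 84.7 abs hb 522 tfront 437
0.0975 0.068 headbot->collar bottom front px 413.9 ->collar top 452.6 toprimfront 84.7 abs hb 522 tfront 437
218 [19 18 19 20 17 15 13 27 72 96 92 60]
219 [23 20 19 18 18 14 14 27 74 96 92 61]
220 [21 22 19 18 16 15 13 31 74 95 93 62]
221 [20 18 19 19 16 12 23 40 75 96 93 77]
222 [ 20  19  19  18  15  22  49  62  79  96  97 101]
223 [ 19  
[... 1623 characters left out ...]
 90  89  95  98  98  97  92 118 152 146]
254 [ 90  90  88  88  95  98  98  97  91 100 119 107]
255 [ 78  85  86  87  93  97  97  97  94  98 101  79]
256 [60 73 81 84 87 91 91 89 94 88 75 61]
257 [48 55 60 63 67 71 71 67 69 66 57 49]
258 [44 46 49 51 54 55 55 54 52 51 49 46]
259 [43 45 46 48 50 49 50 50 49 48 47 45]
260 [44 46 46 48 49 49 49 50 51 49 48 45]
261 [44 45 47 49 49 50 50 51 49 48 47 46]
262 [47 46 46 47 48 49 49 50 50 49 48 52]
263 [65 51 49 50 48 49 48 50 50 52 62 83]
264 [100  78  71  65  61  59  58  61  66  79 107 120]
265 [123 120 119 117 109 104 104 112 117 120 127 131]
266 [128 129 128 127 125 123 124 126 129 134 135 133]
267 [121 128 130 129 129 129 131 133 134 132 128 124]
```

Request:
servo_tool:
  moves:
    - [0,0,0,0.05,1]
    - [0,0,0,0.05,1]
    - [0.01,0,0,0.05,1]
    - [0.02,0,0,0.05,1]
    - [0.02,0,0,0.05,1]
    - [0.02,0,0,0.05,1]
    - [0,0,0,0,1]
    - [0,0,0,0,1]
    - [0,0,0,0,1]
    - [0,0,0,0,1]
  grip_force: 90

```text
clock: 27.2
tcp_pos: [0.5151, 0.095, 0.138]
orientation: [0.536, 0.462, 0.535, -0.461]
wrist_force: [-0.6, -0.7, 5.6]
finger_gap: 0.0208
```

```bash
python3 st.py
```

```text
F tool [-5.6 -0.6  0.6] T tool [-0.07 -0.23 -0.41] gap 0.0208 t 27.2 tcp [0.5151 0.095  0.138 ] yaw 8.48 j6 1.452
```

Request:
servo_tool:
  moves:
    - [0.02,0,0,0.05,1]
    - [0.02,0,0,0.05,1]
    - [0.02,0,0,0.05,1]
    - [0.02,0,0,0.05,1]
    - [0.02,0,0,0.05,1]
    - [0.02,0,0,0.05,1]
    - [0,0,0,0,1]
    - [0,0,0,0,1]
    - [0,0,0,0,1]
    - [0,0,0,0,1]

```text
clock: 28.45
tcp_pos: [0.5153, 0.0948, 0.1368]
orientation: [0.461, 0.537, 0.46, -0.536]
wrist_force: [-0.4, 0.0, 5.5]
finger_gap: 0.0208
```

```bash
python3 st.py
```

```text
F tool [-5.5 -0.4  0. ] T tool [-0.08 -0.39 -0.16] gap 0.0208 t 28.45 tcp [0.5153 0.0948 0.1368] yaw -8.71 j6 1.752
```

Request:
servo_tool:
  moves:
    - [0.02,0,0,0.05,1]
    - [0.02,0,0,0.05,1]
    - [0.02,0,0,0.05,1]
    - [0,0,0,0,1]
    - [0,0,0,0,1]
    - [0,0,0,0,1]
    - [0,0,0,0,1]
    - [0,0,0,0,1]
    - [0,0,0,0,1]
    - [0,0,0,0,1]

```text
clock: 29.7
tcp_pos: [0.5154, 0.0947, 0.1361]
orientation: [0.42, 0.57, 0.418, -0.569]
wrist_force: [-1.0, -2.1, 5.3]
finger_gap: 0.0209
```

```bash
python3 st.py
```

```text
F tool [-5.3 -0.3  2.3] T tool [-0.03 -0.47  0.02] gap 0.0209 t 29.7 tcp [0.5154 0.0947 0.1361] yaw -17.31 j6 1.902
```

Request:
servo_tool:
  moves:
    - [0.01,0,0,0.02,1]
    - [0.01,0,0,0.02,1]
    - [0.01,0,0,0.02,1]
    - [0.01,0,0,0.02,1]
    - [0.01,0,0,0.02,1]
    - [0.01,0,0,0.02,1]
    - [0.01,0,0,0.02,1]
    - [0.0,0,0,0.02,1]
    - [0.0,0,0,0.02,1]
    - [0.0,0,0,0.02,1]

```text
clock: 30.95
tcp_pos: [0.5155, 0.0945, 0.1353]
orientation: [0.361, 0.609, 0.359, -0.608]
wrist_force: [-0.1, -2.4, 5.4]
finger_gap: 0.0209
```

```bash
python3 st.py
```

```text
F tool [-5.4  1.1  2.2] T tool [-0.16 -0.62  0.35] gap 0.0209 t 30.95 tcp [0.5155 0.0945 0.1353] yaw -28.81 j6 2.103
```

Request:
servo_tool:
  moves:
    - [0.01,0,0,0.015,1]
    - [0.01,0,0,0.015,1]
    - [0.01,0,0,0.015,1]
    - [0.0,0,0,0.015,1]
    - [0.0,0,0,0.015,1]
    - [0.01,0,0,0.015,1]
    - [0.0,0,0,0.015,1]
    - [0.0,0,0,0.015,1]
    - [0.0,0,0,0.0,1]
    - [0.0,0,0,0.0,1]

```text
clock: 32.2
tcp_pos: [0.5156, 0.0945, 0.1352]
orientation: [0.324, 0.63, 0.322, -0.628]
wrist_force: [-0.3, -2.9, 7.7]
finger_gap: 0.0205
```

```bash
python3 st.py; python3 - <<'E'
from h import *
S=shot('scene')
g=S['pixels'].astype(int).sum(2)//3
for row in list(range(228,236))+list(range(253,270)): print(row,g[row,328:336])
cv2.imwrite('pics/c26.png',cv2.resize(S['pixels'][225:275,305:355],None,fx=11,fy=11,interpolation=cv2.INTER_CUBIC))
E
```

```text
F tool [-7.7  1.5  2.5] T tool [-0.53 -0.8   0.42] gap 0.0205 t 32.2 tcp [0.5156 0.0945 0.1352] yaw -35.59 j6 2.221
228 [ 89  92  99 101 101 100  85  77]
229 [85 90 97 99 99 97 78 64]
230 [63 76 79 79 79 72 59 53]
231 [51 57 58 58 56 54 49 53]
232 [49 50 50 51 50 50 50 78]
233 [ 59  53  55  56  54  56  67 117]
234 [ 86  79  81  83  83  88  89 131]
235 [ 92  90  94  98  99  99  94 132]
253 [ 92  92  99 103 101  99  88  83]
254 [ 95  92  99 103 102  99  88  82]
255 [ 94  92  99 103 103  99  89  83]
256 [ 94  93 100 103 103  99  89  84]
257 [ 99  98 100 102 102  96  87  82]
258 [76 85 91 91 91 85 74 64]
259 [57 63 69 70 70 67 60 52]
260 [50 52 53 55 55 55 52 49]
261 [48 50 50 51 52 52 51 49]
262 [49 50 51 52 52 52 51 50]
263 [50 50 52 52 52 52 51 48]
264 [49 50 52 52 53 52 51 49]
265 [64 60 58 58 58 56 62 68]
266 [109 103  95  90  89  91 109 118]
267 [125 125 122 120 120 121 126 131]
268 [128 128 127 127 127 130 133 127]
269 [125 129 130 133 134 131 127 123]
```

View pics/c26.png

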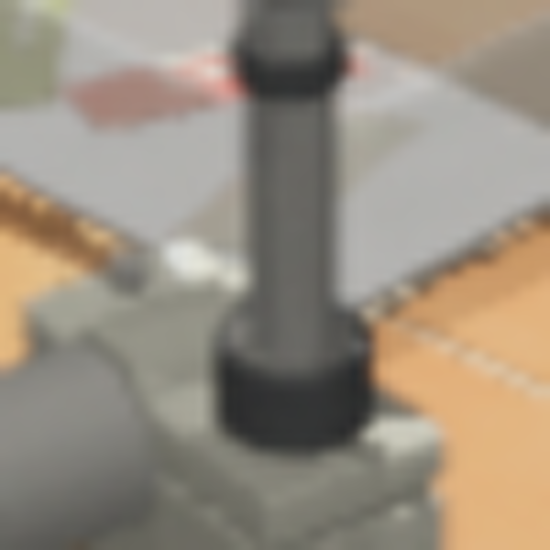

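Request:
servo_tool:
  moves:
    - [0,0,0,-0.03,1]
    - [0,0,0,-0.03,1]
    - [0,0,0,-0.01,1]
    - [0,0,0,0,1]
    - [0,0,0,0,1]
    - [0,0,0,0,1]
    - [0,0,0,0,1]
    - [0,0,0,0,1]
    - [0,0,0,0,1]
    - [0,0,0,0,1]

```text
clock: 33.5
tcp_pos: [0.5156, 0.0945, 0.1353]
orientation: [0.346, 0.618, 0.344, -0.617]
wrist_force: [-0.5, -3.3, 7.1]
finger_gap: 0.0207
```

```bash
python3 st.py
```

```text
F tool [-7.1  1.3  3. ] T tool [ 0.05 -0.69  0.27] gap 0.0207 t 33.5 tcp [0.5156 0.0945 0.1353] yaw -31.67 j6 2.153
```

Request:
servo_tool:
  moves:
    - [-0.1,0.01,0.03,0,1]
    - [-0.2,0,0,0,1]
    - [-0.3,0,0,0,1]
    - [-0.4,0,0,0,1]
    - [-0.6,0,0,0,1]
    - [-1,0,0,0,1]
    - [-1.5,0,0,0,1]
    - [-1.5,0,0,0,1]
    - [-1.4,0,0,0,1]
    - [0,0,0,0,1]

```text
clock: 34.75
tcp_pos: [0.5153, 0.095, 0.2057]
orientation: [0.345, 0.618, 0.344, -0.616]
wrist_force: [0.0, 0.4, -1.9]
finger_gap: 0.0206
```

```bash
python3 st.py; python3 - <<'E'
from h import *
S=shot('scene');p,M=tool();T=shot('top')
cv2.imwrite('pics/c27.png',cv2.resize(S['pixels'][170:270,280:380],None,fx=6,fy=6,interpolation=cv2.INTER_CUBIC))
print((proj(S,p+M@[.0567,0,0])-[280,170])*6)
delta([.4722,-.0805,.2],23.55)
E
```

```text
F tool [ 1.9 -0.2 -0.3] T tool [0.04 0.04 0.04] gap 0.0206 t 34.75 tcp [0.5153 0.095  0.2057] yaw -31.63 j6 2.152
[[303.22144362 378.64569391]]
shift cm [ 0.4   5.61 17.15] yaw now -31.63 turn rad -0.9630
```

View pics/c27.png

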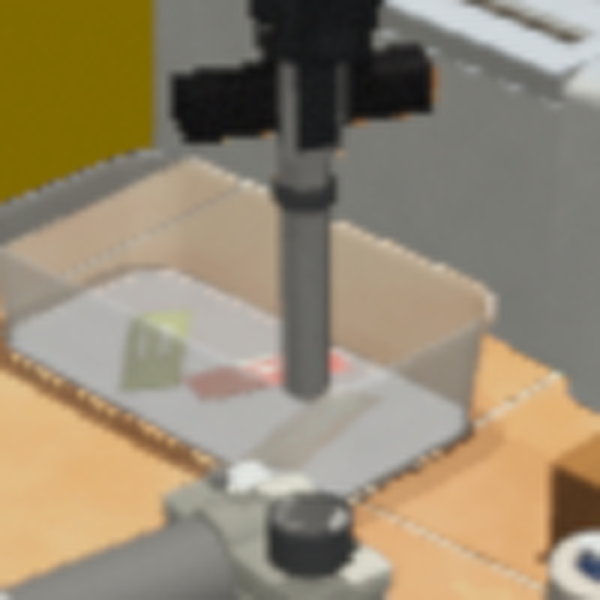

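Request:
servo_tool:
  moves:
    - [0,1.4,4.28,0,1]
    - [0,1.4,4.29,0,1]
    - [0,1.4,4.29,0,1]
    - [0,1.41,4.29,0,1]
    - [0,0,0,-0.16,1]
    - [0,0,0,-0.16,1]
    - [0,0,0,-0.16,1]
    - [0,0,0,-0.16,1]
    - [0,0,0,-0.16,1]
    - [0,0,0,-0.163,1]

```text
clock: 36.1
tcp_pos: [0.4716, -0.0803, 0.2031]
orientation: [0.592, 0.386, 0.593, -0.386]
wrist_force: [0.0, 0.4, -1.8]
finger_gap: 0.0202
```

```bash
python3 - <<'E'
from h import *
delta([.4722,-.0805,.2],23.55);delta([.4722,-.0805,.112],23.55)
E
```

```text
shift cm [0.31 0.05 0.04] yaw now 23.85 turn rad 0.0053
shift cm [9.11 0.06 0.05] yaw now 23.85 turn rad 0.0053
```

Request:
servo_tool:
  moves:
    - [0.5,0.05,0.04,0.005,1]
    - [1.5,0,0,0,1]
    - [1.5,0,0,0,1]
    - [1.5,0,0,0,1]
    - [1.5,0,0,0,1]
    - [1.0,0,0,0,1]
    - [0.9,0,0,0,1]
    - [0,0,0,0,1]
    - [0,0,0,0,1]
    - [0,0,0,0,1]

```text
clock: 37.35
tcp_pos: [0.4732, -0.0809, 0.1204]
orientation: [0.591, 0.389, 0.59, -0.389]
wrist_force: [-0.6, -0.7, -1.6]
finger_gap: 0.0208
```

```bash
python3 st.py; python3 - <<'E'
from h import *
S=shot('scene');W=shot('wrist')
a=cv2.resize(S['pixels'][190:290,345:435],None,fx=6,fy=6,interpolation=cv2.INTER_CUBIC)
cv2.imwrite('pics/c28.png',a[:600])
delta([.4722,-.0805,.112],23.55)
E
```

```text
F tool [ 1.6 -0.8  0.4] T tool [-0.06  0.04 -0.  ] gap 0.0208 t 37.35 tcp [ 0.4732 -0.0809  0.1204] yaw 23.26 j6 0.828
shift cm [ 0.83 -0.07 -0.07] yaw now 23.26 turn rad -0.0050
```

View pics/c28.png

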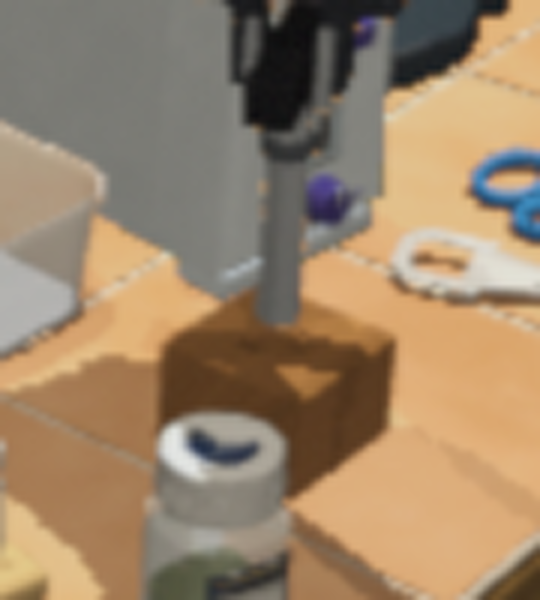

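Request:
servo_tool:
  moves:
    - [0.3,-0.04,-0.04,0,1]
    - [0.3,0,0,0,1]
    - [0.3,0,0,0,1]
    - [0.3,0,0,0,1]
    - [0.3,0,0,0,1]
    - [0.2,0,0,0,1]
    - [0,0,0,0,1]
    - [0,0,0,0,1]
    - [0,0,0,0,1]
    - [0,0,0,0,1]

```text
clock: 38.7
tcp_pos: [0.4723, -0.0805, 0.103]
orientation: [0.591, 0.389, 0.59, -0.389]
wrist_force: [0.1, -0.0, -2.0]
finger_gap: 0.021
```

```bash
python3 st.py
```

```text
F tool [2.  0.1 0. ] T tool [-0.05  0.01  0.03] gap 0.021 t 38.7 tcp [ 0.4723 -0.0805  0.103 ] yaw 23.26 j6 0.828
```

No contact, so it has entered. Continuing down.

Request:
servo_tool:
  moves:
    - [0.4,0,0,0,1]
    - [0.4,0,0,0,1]
    - [0.4,0,0,0,1]
    - [0.4,0,0,0,1]
    - [0.4,0,0,0,1]
    - [0.3,0,0,0,1]
    - [0.2,0,0,0,1]
    - [0,0,0,0,1]
    - [0,0,0,0,1]
    - [0,0,0,0,1]

```text
clock: 39.95
tcp_pos: [0.4724, -0.0806, 0.078]
orientation: [0.591, 0.389, 0.59, -0.389]
wrist_force: [-0.3, -0.1, -2.1]
finger_gap: 0.0209
```

```bash
python3 st.py
```

```text
F tool [ 2.1 -0.3 -0. ] T tool [ 0.05 -0.02 -0.04] gap 0.0209 t 39.95 tcp [ 0.4724 -0.0806  0.078 ] yaw 23.26 j6 0.828
```

Request:
servo_tool:
  moves:
    - [0.15,0,0,0,1]
    - [0.15,0,0,0,1]
    - [0.15,0,0,0,1]
    - [0.15,0,0,0,1]
    - [0.1,0,0,0,1]
    - [0.1,0,0,0,1]
    - [0.05,0,0,0,1]
    - [0.05,0,0,0,1]
    - [0,0,0,0,1]
    - [0,0,0,0,1]

```text
clock: 41.2
tcp_pos: [0.4723, -0.0805, 0.0689]
orientation: [0.591, 0.389, 0.59, -0.389]
wrist_force: [-0.6, 0.9, -1.5]
finger_gap: 0.0211
```

```bash
python3 st.py
```

```text
F tool [ 1.5 -0.2 -1.1] T tool [ 0.    0.01 -0.01] gap 0.0211 t 41.2 tcp [ 0.4723 -0.0805  0.0689] yaw 23.26 j6 0.828
```

Request:
servo_tool:
  moves:
    - [0.05,0,0,0,1]
    - [0.05,0,0,0,1]
    - [0.05,0,0,0,1]
    - [0.05,0,0,0,1]
    - [0,0,0,0,1]
    - [0,0,0,0,1]
    - [0,0,0,0,1]
    - [0,0,0,0,1]
    - [0,0,0,0,1]
    - [0,0,0,0,1]

```text
clock: 42.45
tcp_pos: [0.4727, -0.0808, 0.0684]
orientation: [0.591, 0.389, 0.59, -0.389]
wrist_force: [-2.8, -0.2, 10.1]
finger_gap: 0.0203
```

```bash
python3 st.py
```

```text
F tool [-10.1  -2.6  -0.9] T tool [-0.01  0.54 -0.8 ] gap 0.0203 t 42.45 tcp [ 0.4727 -0.0808  0.0684] yaw 23.26 j6 0.828
```

Request:
servo_tool:
  moves:
    - [-0.1,0,0,0,1]
    - [0,0,0,0,1]
    - [0,0,0,0,0.5]
    - [0,0,0,0,0.2]
    - [0,0,0,0,-0.2]
    - [0,0,0,0,-0.6]
    - [0,0,0,0,-1]
    - [0,0,0,0,-1]
    - [0,0,0,0,-1]
    - [0,0,0,0,-1]
  grip_force: 20

```text
clock: 43.7
tcp_pos: [0.4722, -0.0805, 0.0679]
orientation: [0.591, 0.389, 0.591, -0.389]
wrist_force: [0.1, 0.3, -0.2]
finger_gap: 0.085
```

```bash
python3 st.py; python3 - <<'E'
from h import *
W=shot('wrist','w9')
E
```

```text
F tool [ 0.2  0.2 -0.3] T tool [-0.    0.06 -0.02] gap 0.085 t 43.7 tcp [ 0.4722 -0.0805  0.0679] yaw 23.26 j6 0.828
```

View pics/w9.png

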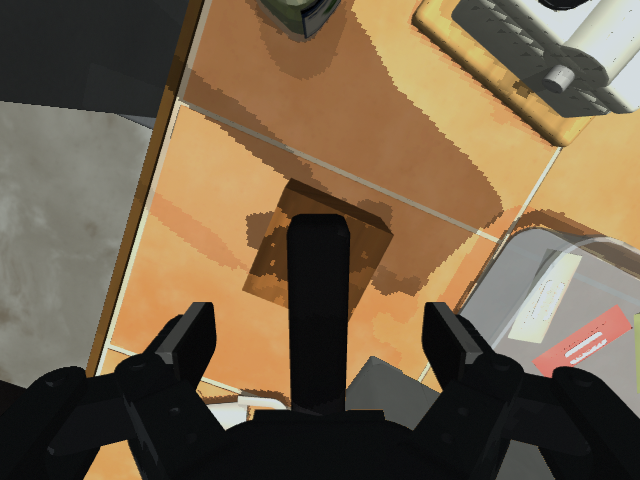

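Released: the bar stands clear between the open fingers (centre about (318,310)). Retreating straight up.

Request:
servo_tool:
  moves:
    - [-0.5,0,0,0,-1]
    - [-1.5,0,0,0,-1]
    - [-2.5,0,0,0,-1]
    - [-3,0,0,0,-1]
    - [-3,0,0,0,-1]
    - [-3,0,0,0,-1]
    - [-3,0,0,0,-1]
    - [-3,0,0,0,-1]
    - [0,0,0,0,-1]
    - [0,0,0,0,-1]

```text
clock: 45.0
tcp_pos: [0.4721, -0.0805, 0.2629]
orientation: [0.591, 0.389, 0.59, -0.389]
wrist_force: [0.2, 0.1, -0.6]
finger_gap: 0.0854
```

```bash
python3 st.py; python3 - <<'E'
from h import *
W=shot('wrist','w10');S=shot('scene','s10')
cv2.imwrite('pics/c29.png',cv2.resize(S['pixels'][190:290,290:435],None,fx=5,fy=5,interpolation=cv2.INTER_CUBIC))
i=cv2.imread('pics/s4.png')
cv2.imwrite('pics/c30.png',np.vstack([cv2.resize(x[235:285,305:365],None,fx=6,fy=6,interpolation=cv2.INTER_CUBIC) for x in (i,S['pixels'])])[:600])
for n in ('key_handle',): print([(d['location'],d['conf']) for d in models.pinpoint(n,S)[:3]], proj(S,[.4722,-.0805,.125]))
E
```

```text
F tool [ 0.6  0.3 -0. ] T tool [ 0.03  0.07 -0.  ] gap 0.0854 t 45.0 tcp [ 0.4721 -0.0805  0.2629] yaw 23.26 j6 0.828
[([393.9, 215.5], 0.91), ([210.4, 301.6], 0.56)] [[392.34418933 219.45854301]]
```

View pics/c29.png

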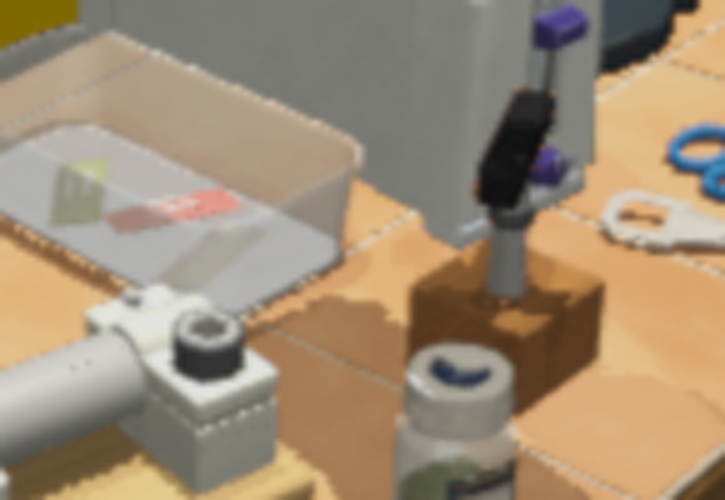

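View pics/c30.png

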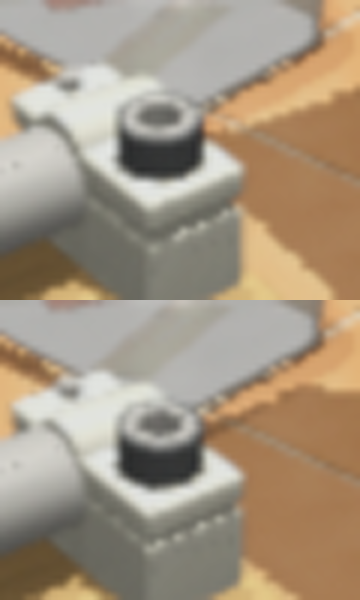

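View pics/w10.png

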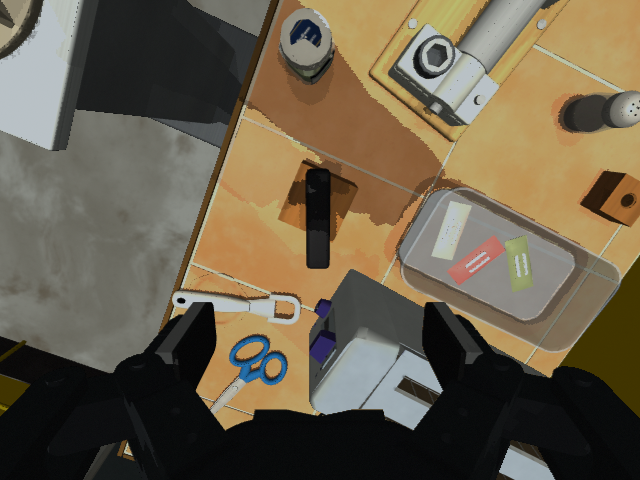

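```bash
python3 -c "
from h import *
print(order.hand_in())"
```

```text
the job is handed in; nothing more can be done
None
```

I tightened the bearing cap to its stop, put the black-handled key back in its 70 mm stand, and handed in the job at about 45 s.

- **Grasp:** my first grip closed on air above the crossbar, because the fingertips were about 37 mm higher than the reported TCP. Nothing was touched. I opened, went lower and gripped the bar.
- **Seating:** the key went into the socket with almost no force and touched the floor at about 9 N. In the scene picture, about 62.7 mm of shaft showed below the collar, against 62 mm expected when fully home. I turned the screw only after that.
- **Tightening:** I turned the tool clockwise by about 1.07 rad (including play), following the screw down. The running torque was about 0.16 N m. At the stop it rose to about 0.53 N m, which is above the 0.3 N m you call tight; the last step went a little further than needed. I then eased it back to zero torque, before pulling the key out.
- **Return:** the key touched the stand floor at the same tool height as when I gripped it (0.0684 m), and I released it there.
- **Last pictures:** the cap looked lower, with its gap to the pedestal closed as far as I could see. The key was upright in its stand, the fingers were clear, and the other things in view had not moved.

**One check disagreed:** from the tool readings, the key tip seated 4 to 7 mm lower than the stated screw heights imply. The picture measurement and the feel of the socket floor both said it was fully home, so I went by those.

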